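# Unload a glue-up: weights, caul and panel each to its place

### The job

The glue has set, so take the pressing stack apart from the top down: first put the large and the small steel weight each upright into the round recess that fits it, then lay the thick wooden caul flat along its cradle, centred on it between the side lips, and last stand the grey-faced panel on the sloping drying rest, grey face up, its lower end fully down in the groove and its back lying on the two rails. Set each thing down without dropping it, and leave the glue bottle and the tape measure where they stand.

Things in the scene. Friction and masses are not known exactly. Their poses are not given: they have to be found in the camera images.
- weight_big_c (a point): Centre (half-way up) of the large press weight: bare steel disc 56 mm in diameter, 36 mm tall; on it a neck 18 mm in diameter, 16 mm tall, and a black knob 24 mm in diameter, 18 mm tall. 70 mm tall in all: the knob's middle is 26 mm above this point, the underside 35 mm below. About 0.7 kg. Stands on one half of the caul, z up.
- weight_small_c (a point): Centre (half-way up) of the small press weight: bare steel disc 42 mm in diameter, 30 mm tall; on it a neck 18 mm in diameter, 16 mm tall, and a black knob 24 mm in diameter, 18 mm tall. 64 mm tall in all: the knob's middle is 23 mm above this point, the underside 32 mm below. About 0.35 kg. Stands on the other half of the caul, z up.
- caul_c (a point): Centre of the caul, a plain brown beech bar 200 mm long (its x axis), 56 mm wide (y) and 28 mm thick (z up). About 0.2 kg. At the start it lies on the panel, under both weights; the panel below stands out some 6 mm beyond it on each long side, so fingers that take it must stay above its underside.
- panel_c (a point): Centre of the panel, laminated chipboard 220 mm long (x), 68 wide (y), 16 thick (z, out of its grey concrete-look face; back white), 0.17 kg. At first flat under the caul, its underside 30 mm above the table on two bearers across it (32 mm wide, 80 mm either side of its middle) on a plywood board 250 x 110 x 10 mm: 20 mm of free height under it between the bearers.
- dock_big_in (a point): Centre of the floor of the larger recess: a plywood block 96 by 96 mm and 20 mm tall, fixed to the table, with a round recess 68 mm in diameter and 8 mm deep (floor 12 mm above the table). z up.
- dock_small_in (a point): Centre of the floor of the smaller recess: a plywood block 80 by 80 mm and 20 mm tall, fixed to the table, with a round recess 54 mm in diameter and 8 mm deep (floor 12 mm above the table). z up.
- cradle_seat (a point): Where the caul's centre belongs on its cradle, 44 mm above the table. Fixed plywood board 230 (x) x 94 x 10 mm with two rubber-topped bearers across it, 70 mm either side of its middle, 26 mm wide, tops 30 mm above the table. Lips at the bearers' ends, 14 mm higher, 74 mm apart: the caul lies along x between them, 9 mm free on each side. Open for fingers between the bearers. z up.
- rest_seat (a point): Panel's centre when seated on the fixed drying rest, 97 mm above table. x level, to the rest's low end (away from robot); z up. Two bare-wood rails, 50 mm over both, fall along x at 35 deg. At their low end a chamfered groove, 22 mm wide square to the slope, 10 deep; its floor is 110 mm down-slope of this point. Panel's length runs down-slope, back on the rails. It may not slide by itself.
- glue: Glue bottle, white with an orange cap, 52 mm in diameter, 145 mm tall, standing loose on the table; origin at the centre of its underside. To be left alone.
- tape: Tape measure, yellow and black case 66 by 36 by 60 mm tall, standing loose on the table; origin at the centre of its underside. To be left alone.
Mind the look-alikes: they are no part of the job. Leave any green, red or turquoise look-alike of the part that bears dock_small_in alone.

How it is judged:
By the outcome, as a careful person would: the job done as asked, in the order asked, and still so for the second after the job is handed in, with the robot touching nothing.
It also fails if it takes over 112 s, if anything falls off the work surface, if the arm or the gripper's body presses on something with over 40 N, if the wrist force passes 120 N, or if a joint passes its speed limit or range.

### The arm

A 7-joint arm with a two-finger parallel gripper is mounted at the origin on the work surface. World frame = base frame: x ahead of the robot, y to its left, z up, the work surface at z = 0. Lengths are in m, angles in rad, forces in N, time in s.
With the tool pointing down it reaches from about 0.425 to 1.025 m from the base axis. Payload 3.6 kg.
Tool frame: the origin (TCP) lies midway between the tips of the shut fingers; the grasp point (between the pads) lies 19 mm behind it (arm.hold_point_z is the distance from the TCP to the grasp point, in m); z points along the fingers, y is the direction in which the jaws open and shut (so a half turn about z gives the same grasp; the last joint's range is limited). The gripper opens to 85 mm and grips with 20 to 120 N. Pads are 22 mm wide; open, the fingers measure 114 mm over their backs; the gripper's body (76 mm by 85 mm) begins 54 mm behind the grasp point. The pads swing forward as they close: fully open they stand 13 mm farther back than shut.
Start: joints at [-1.272, 0.591, 0.048, 1.609, -0.033, 0.943, -0.034], TCP at [0.278, 0.67, 0.231] pointing down, gripper open.
Joint ranges: [-2.69, 2.69], [-0.47, 2.24], [-1.27, 1.36], [0.19, 2.51], [-1.53, 4.68], [0.08, 2.07], [-3.09, 3.09]. Speed limits (rad/s): [2.57, 2.57, 3.14, 3.14, 3.14, 3.14, 3.14].

### API

Orientations are given as a rotation vector (axis times angle).
In Python, from plant import arm gives the robot as it stands.
- The arm moves only by the tool apply_moves, never from a script. Its argument "moves" is one flat list of numbers, 4 for each row, row after row: the shift along the tool's x, y, z in m, then the turn about the tool's z in degrees. A call has 1 to 20 rows; each row is the pose to reach, as a shift and turn from the pose measured when the call began, along the tool's axes at that moment; what a row does not reach only later rows make up. A row lasts 1/12 s, in which the tool goes at most 41.7 mm and 7.16 degrees, less where a joint would pass 70% of its speed; a pose out of reach is approached as far as the arm can. A call with a gripper value outside its range is refused whole. "grip" is the opening, from 0 (shut) to 1 (fully open), set as the call begins (left out, the last holds). The fingers move at their own pace and stop on an object; "squeeze" is the grip in N (left out, the last holds). Time passes only in rows, so rows that repeat a pose let the fingers close. It gives the time, the measured TCP pose, the force and the opening at its end, in the units of the state.
- arm.sense(): the state, without advancing time (a new reading comes with each control period).
- arm.get_image(name): name is "scene" or "top" or "wrist"; returns the picture (480x640x3 uint8, blue, green, red); there is no depth.
- arm.camera_params(name): a dict with "camera_matrix" (3x3 intrinsics, pixels), "k1" (the pictures are not rectified: a ray, as slopes to the right and down, at radius r is drawn at 1 + k1 r^2 times it, then the intrinsics apply), "world_from_camera" (4x4, takes a point from camera to world coordinates). Camera axes: x right, y up, looking along -z (the intrinsics and any distortion apply to the point x, -y, -z); pixel columns grow to the right and rows downward; lengths in m; the calibration is good to about 2 mm. A picture is of the moment at which its call begins: read the wrist's pose just before it. camera_params takes no time and is no camera call; for the wrist camera it gives the pose at the moment of the call.
- arm.sign_off(): hands the job in, once; it reports no verdict.
The state is a dict: "t": time; "qpos": joint angles; "joint_velocities": joint speeds; "joint_efforts": joint torques, N m; "position": TCP position; "ee_rot": TCP orientation; "force": force on the tool from outside, world axes, zero at the start; "ft_torque": the same for the moment, N m; "width": finger opening in m.
Only numpy, scipy, OpenCV 4.12 (cv2) and the standard library are available. Lean on these libraries where they do the work, as an engineer would, in place of code of your own. Each camera call takes 0.05 s, during which the arm holds its last target. There are 200 camera calls.

## Working session

There is one attempt and no reset: what is moved stays moved. The work goes in short steps, Python scripts to look and compute and a tool call to move; the robot and the scene stay as the last step left them, time stands still between calls to the robot, and variables do not carry over. Pictures are saved under pics/ and viewed, about 12 in all and at most 16, crops included, and the job is handed in when it is done.

Besides the shell and the picture viewer there is one more tool, called after "Request:" as name(argument=value, ...), one argument or row to a line, values as JSON. apply_moves: Moves the arm, as the interface text tells. Its arguments: {"type":"object","properties":{"moves":{"type":"array","items":{"type":"number"}},"grip":{"type":"number"},"squeeze":{"type":"number"}},"required":["moves"]}

```bash
ls; mkdir -p pics
python3 - <<'E'
from plant import arm
import cv2,numpy as np
s=arm.sense();print(s)
for n in("scene","top","wrist"):
    p=arm.camera_params(n);im=arm.get_image(n);cv2.imwrite(f"pics/{n}0.png",im)
    print(n,np.round(p["camera_matrix"],1).tolist(),p["k1"],np.round(p["world_from_camera"],4).tolist())
print(arm.hold_point_z)
E
```

```text
pics
{'t': 0.0, 'qpos': array([-1.27148055,  0.59215039,  0.0483315 ,  1.60981405, -0.03330645,
        0.94268319, -0.0337017 ]), 'joint_velocities': array([ 0.00073512, -0.0006656 ,  0.00121013, -0.00044591,  0.00033856,
        0.00103964,  0.0007763 ]), 'joint_efforts': array([ 1.11803849e-03, -5.48690128e+01,  1.54635273e+00, -1.98120761e+01,
        9.29082802e-03,  8.62591609e-03, -1.14493869e-05]), 'position': array([0.27722133, 0.66902136, 0.23012231]), 'ee_rot': array([-0.61293976, -3.08091103,  0.00350158]), 'force': array([ 0.39346383,  0.05568526, -0.21021059]), 'ft_torque': array([ 0.02982663, -0.02589752, -0.03190439]), 'width': 0.08555354027474642}
scene [[522.2, 0.0, 308.1], [0.0, 522.2, 248.0], [0.0, 0.0, 1.0]] -0.04401813308372952 [[0.8217, -0.4438, 0.3575, 0.9242], [0.5699, 0.6407, -0.5146, -0.6329], [-0.0007, 0.6266, 0.7794, 0.9477], [0.0, 0.0, 0.0, 1.0]]
top [[539.2, 0.0, 325.6], [0.0, 539.2, 237.6], [0.0, 0.0, 1.0]] 0.025586472328217376 [[-0.0035, 0.9911, -0.1333, 0.3693], [-0.9998, -0.0064, -0.0212, -0.0888], [-0.0219, 0.1332, 0.9908, 1.2389], [0.0, 0.0, 0.0, 1.0]]
wrist [[394.0, 0.0, 318.0], [0.0, 394.0, 236.7], [0.0, 0.0, 1.0]] -0.08129564016858301 [[0.383, -0.8895, -0.2492, 0.2137], [0.9237, 0.3683, 0.1053, 0.6963], [-0.0019, -0.2705, 0.9627, 0.3736], [0.0, 0.0, 0.0, 1.0]]
0.0187
```

View pics/scene0.png

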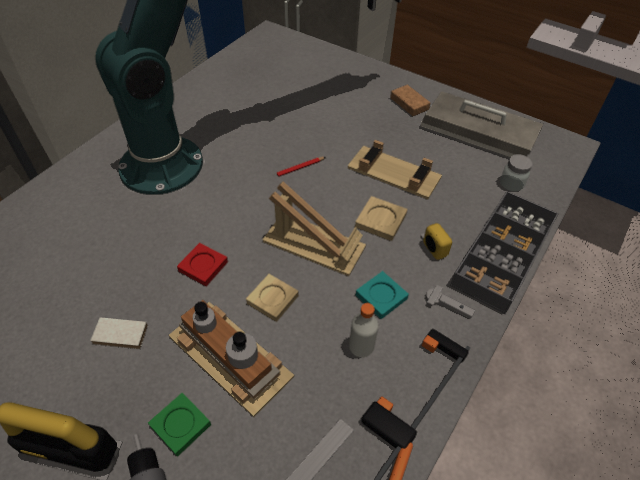

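View pics/top0.png

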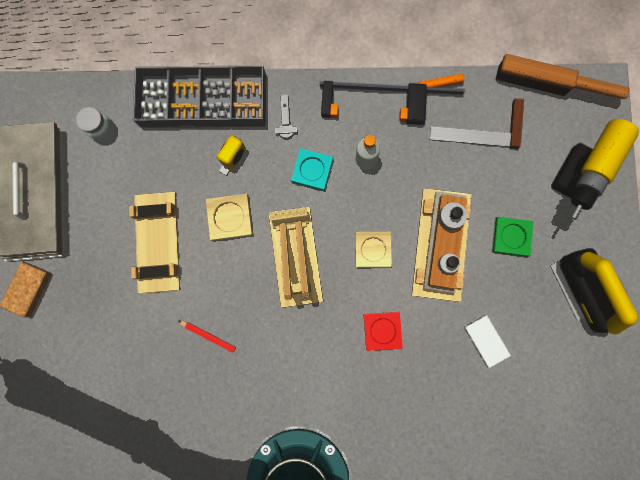

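The top view shows four candidates for the small dock: plain plywood (373,250), turquoise (312,169), red (383,331) and green (513,236). The plain plywood one is meant, because the coloured ones are named look-alikes. The big dock is at (229,217), cradle (156,243), rest (296,258), stack (443,245), glue (368,152) and tape (231,152). I'll confirm with an enlarged crop.

Run:
```python
import cv2,numpy as np
t=cv2.imread("pics/top0.png")
a=cv2.resize(t[180:315,120:320],None,fx=4,fy=4,interpolation=cv2.INTER_CUBIC)[:, :800]
b=cv2.resize(t[180:315,340:540],None,fx=4,fy=4,interpolation=cv2.INTER_CUBIC)
def grid(im,x0,y0,f,st):
    for x in range(0,im.shape[1],st*f): cv2.putText(im,str(x0+x//f),(x,8),0,.3,(0,0,255));cv2.line(im,(x,0),(x,4),(0,0,255))
    for y in range(0,im.shape[0],st*f): cv2.putText(im,str(y0+y//f),(0,y+3),0,.3,(0,0,255))
    return im
grid(a,120,180,4,10);grid(b,340,180,4,10)
o=np.vstack([cv2.resize(a,None,fx=.55,fy=.55,interpolation=cv2.INTER_AREA),cv2.resize(b,None,fx=.55,fy=.55,interpolation=cv2.INTER_AREA)])
cv2.imwrite("pics/c1.png",b)
s=cv2.imread("pics/scene0.png")
cv2.imwrite("pics/c2.png",grid(cv2.resize(s[140:410,165:450],None,fx=2.8,fy=2.2) if 0 else cv2.resize(s[270:410,165:305],None,fx=4,fy=4,interpolation=cv2.INTER_CUBIC),165,270,4,10))
```

```text
(no output)
```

View pics/c1.png

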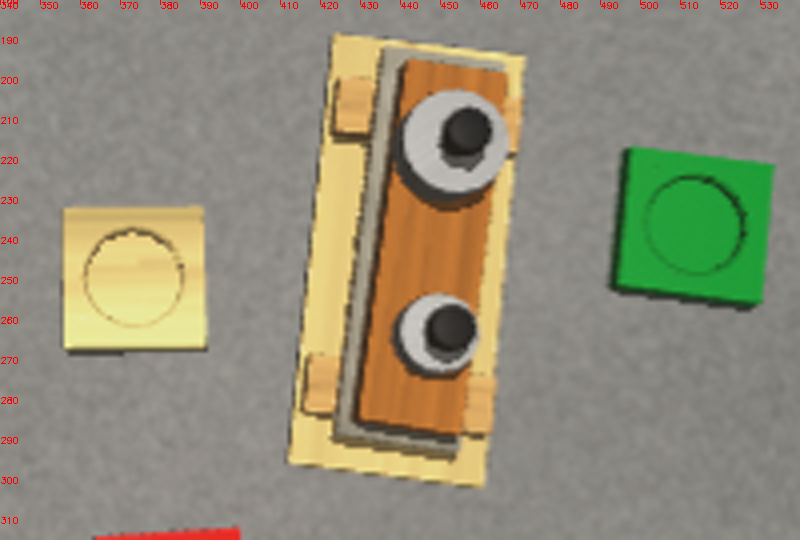

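View pics/c2.png

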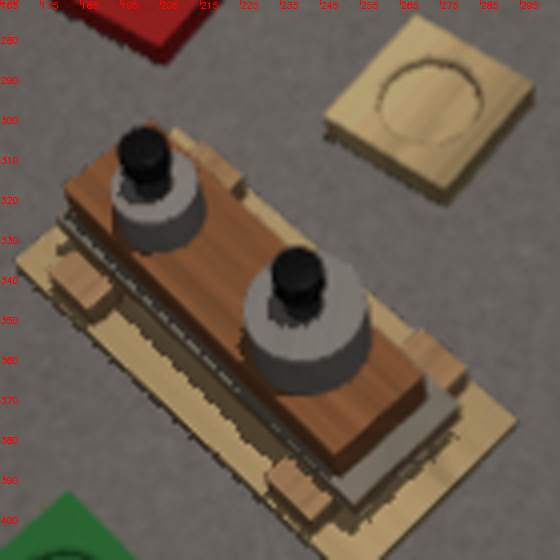

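The crops confirm it: the small plywood dock is at top (373,250), the big weight knob is at top (456,212) / scene (239,341), and the small knob is at top (450,262) / scene (201,309). The grey panel lies under the caul. Next I'll measure.

```bash
cat > h.py <<'E'
import cv2,numpy as np
from scipy.spatial.transform import Rotation as R
from plant import arm
def ray(px,p):
    K=p["camera_matrix"];px=np.atleast_2d(px).astype(float)
    d=(px-[K[0,2],K[1,2]])/[K[0,0],K[1,1]];u=d.copy()
    for _ in range(20): u=d/(1+p["k1"]*(u**2).sum(1,keepdims=True))
    W=p["world_from_camera"]
    return W[:3,3],np.c_[u[:,0],-u[:,1],-np.ones(len(u))]@W[:3,:3].T
def plane(px,p,z):
    o,d=ray(px,p);return o+d*((z-o[2])/d[:,2])[:,None]
def tri(obs): # [(px,params)] -> point, residual
    A=np.zeros((3,3));b=np.zeros(3);L=[]
    for px,p in obs:
        o,d=ray(px,p);d=d[0]/np.linalg.norm(d[0]);M=np.eye(3)-np.outer(d,d);A+=M;b+=M@o;L.append((M,o))
    x=np.linalg.solve(A,b);return x,max(np.linalg.norm(M@(x-o)) for M,o in L)
def proj(X,p):
    W=p["world_from_camera"];c=(np.atleast_2d(X)-W[:3,3])@W[:3,:3];u=np.c_[c[:,0],-c[:,1]]/-c[:,2:]
    u=u*(1+p["k1"]*(u**2).sum(1,keepdims=True));K=p["camera_matrix"];return u*[K[0,0],K[1,1]]+[K[0,2],K[1,2]]
def blob(m,near=None,minA=30):
    n,l,st,c=cv2.connectedComponentsWithStats(m.astype(np.uint8))
    i=[k for k in range(1,n) if st[k,4]>=minA]
    if near is not None: i=[min(i,key=lambda k:np.linalg.norm(c[k]-near))]
    return [(c[k],st[k],(l==k)) for k in i]
def corners(m):
    c=max(cv2.findContours(m.astype(np.uint8),0,2)[0],key=cv2.contourArea);return cv2.boxPoints(cv2.minAreaRect(c))
def totool(X,s=None):
    s=s or arm.sense();return R.from_rotvec(s["ee_rot"]).inv().apply(np.asarray(X)-s["position"])
E
python3 - <<'E'
from h import *
T=cv2.imread("pics/top0.png");S=cv2.imread("pics/scene0.png")
pt,ps=arm.camera_params("top"),arm.camera_params("scene")
np.set_printoptions(precision=4,suppress=True)
for n,a,b in(("big",(456,212),(239,338)),("small",(451,262),(201,307))):
    ma=blob(T.max(2)<48,a,20)[0];mb=blob(S.max(2)<45,b,20)[0]
    print(n,ma[0],ma[1],mb[0],mb[1],tri([(ma[0],pt),(mb[0],ps)]))
h=cv2.cvtColor(T,cv2.COLOR_BGR2HSV);ply=(h[...,0]>14)&(h[...,0]<32)&(h[...,1]>60)&(h[...,2]>150)
hs=cv2.cvtColor(S,cv2.COLOR_BGR2HSV);plys=(hs[...,0]>12)&(hs[...,0]<32)&(hs[...,1]>55)&(hs[...,2]>115)
for n,a,b,z in(("dbig",(229,217),(382,217),.02),("dsmall",(373,250),(272,296),.02),("cradle",(156,243),(393,170),.01),("rest",(297,270),(315,245),.01),("stackboard",(425,245),(230,360),.01)):
    m=blob(ply,a,150)[0];q=corners(m[2]);P=plane(q,pt,z);e=P-np.roll(P,1,0);L=np.linalg.norm(e,axis=1);k=L.argmax()
    ms=blob(plys,b,100)[0];
    print(n,"c",P.mean(0),"sides",L[:2],"yaw",np.degrees(np.arctan2(e[k,1],e[k,0]))%180,"tri",tri([(m[0],pt),(ms[0],ps)]),m[1],ms[1])
br=(h[...,0]>5)&(h[...,0]<16)&(h[...,1]>140)
m=blob(br,(446,240),300)[0];q=corners(m[2]);P=plane(q,pt,.074);print("caul",q,P,P.mean(0))
e=P-np.roll(P,1,0);print(np.linalg.norm(e,axis=1),np.degrees(np.arctan2(e[:,1],e[:,0])))
E
```

```text
big [456.5333 213.6833] [451 208  12  11  60] [239.1117 340.4628] [233 332  13  19 188] (array([ 0.5677, -0.3355,  0.1311]), np.float64(0.0015195916592681447))
small [452.3158 263.0526] [447 258  11  10  38] [201.1913 310.1639] [195 302  13  18 183] (array([ 0.4661, -0.3244,  0.1238]), np.float64(0.002026479000262473))
dbig c [0.5846 0.1617 0.02  ] sides [0.0967 0.0979] yaw 97.3238518302212 tri (array([0.5845, 0.1617, 0.0195]), np.float64(0.0009926392606593548)) [ 206  193   46   47 1675] [ 356  196   52   39 1153]
dsmall c [ 0.5067 -0.1705  0.02  ] sides [0.0802 0.0816] yaw 91.48518159583256 tri (array([ 0.5066, -0.1701,  0.0203]), np.float64(0.0009088626543641885)) [ 355  231   37   36 1218] [ 246  273   52   43 1173]
cradle c [0.5181 0.3283 0.01  ] sides [0.1328 0.0956] yaw 4.47614097944355 tri (array([0.527 , 0.3296, 0.009 ]), np.float64(0.0014313922408531045)) [ 135  217   43   58 1965] [ 367  153   53   35 1048]
rest c [0.4929 0.0084 0.01  ] sides [0.2216 0.0978] yaw 8.643418806657436 tri (array([0.4876, 0.0015, 0.0225]), np.float64(0.012746123467871266)) [ 269  206   54  102 2798] [285 232  41  19 271]
stackboard c [ 0.5185 -0.3286  0.01  ] sides [0.1119 0.2519] yaw 172.58673428378694 tri (array([ 0.5066, -0.3422, -0.0563]), np.float64(0.015134033706842185)) [ 412  188   59  114 1999] [187 348  61  52 577]
caul [[428.1803 285.2844]
 [436.3494 222.6543]
 [463.1542 226.1505]
 [454.9851 288.7806]] [[ 0.4215 -0.2835  0.074 ]
 [ 0.5573 -0.3051  0.074 ]
 [ 0.5492 -0.3627  0.074 ]
 [ 0.4139 -0.3402  0.074 ]] [ 0.4855 -0.3229  0.074 ]
[0.0573 0.1375 0.0581 0.1372] [ 82.3231  -9.0434 -98.0202 170.5922]
```

Request:
apply_moves(
  moves=[-0.478,-0.31,-0.05,0,-0.478,-0.31,-0.05,0,-0.478,-0.31,-0.05,0,-0.478,-0.31,-0.05,0,-0.478,-0.31,-0.05,0,-0.478,-0.31,-0.05,0,-0.478,-0.31,-0.05,0,-0.478,-0.31,-0.05,0,-0.478,-0.31,-0.05,0,-0.478,-0.31,-0.05,0,-0.478,-0.31,-0.05,0,-0.478,-0.31,-0.05,0,-0.478,-0.31,-0.05,0,-0.478,-0.31,-0.05,0,-0.478,-0.31,-0.05,0],
)

```text
t: 1.4
position: [0.6052, 0.1901, 0.2818]
ee_rot: [0.632, 3.072, -0.009]
force: [0.0, -0.3, 0.2]
width: 0.0854
```

Run:
```python
from h import *
np.set_printoptions(precision=4,suppress=True)
s=arm.sense();print(s["t"],s["position"],s["ee_rot"],s["qpos"]);print(R.from_rotvec(s["ee_rot"]).as_matrix())
print(totool([.515,-.33,.30],s))
cv2.imwrite("pics/w1.png",arm.get_image("wrist"))
```

```text
1.4 [0.6052 0.1901 0.2818] [ 0.6317  3.0722 -0.0092] [-0.4731  0.4252  0.1304  1.7793 -0.057   0.9398  0.8446]
[[-0.9189  0.3945  0.0039]
 [ 0.3945  0.9189 -0.0068]
 [-0.0062 -0.0047 -1.    ]]
[-0.1224 -0.5135 -0.0151]
```

Request:
apply_moves(
  moves=[-0.122,-0.514,-0.015,-15,-0.122,-0.514,-0.015,-15,-0.122,-0.514,-0.015,-15,-0.122,-0.514,-0.015,-15,-0.122,-0.514,-0.015,-15,-0.122,-0.514,-0.015,-15,-0.122,-0.514,-0.015,-15,-0.122,-0.514,-0.015,-15,-0.122,-0.514,-0.015,-15,-0.122,-0.514,-0.015,-15,-0.122,-0.514,-0.015,-15,-0.122,-0.514,-0.015,-15,-0.122,-0.514,-0.015,-15,-0.122,-0.514,-0.015,-15,-0.122,-0.514,-0.015,-15,-0.122,-0.514,-0.015,-15],
)

```text
t: 2.78
position: [0.5147, -0.3242, 0.2977]
ee_rot: [0.216, 3.133, -0.003]
force: [-0.1, 0.1, -0.6]
width: 0.0856
```

Run:
```python
from h import *
np.set_printoptions(precision=4,suppress=True)
s=arm.sense();print(s["t"],s["position"],s["qpos"]);print(R.from_rotvec(s["ee_rot"]).as_matrix())
p=arm.camera_params("wrist");np.save("pics/w2.npy",p);cv2.imwrite("pics/w2.png",arm.get_image("wrist"))
for n,k in(("big",[.5677,-.3355,.135]),("small",[.4661,-.3244,.129])): print(n,proj(k,p))
a=cv2.imread("pics/w1.png");b=cv2.imread("pics/w2.png");o=np.hstack([a[:,100:500],b[:,100:500]]);cv2.imwrite("pics/w12.png",o)
```

```text
2.7833 [ 0.5147 -0.3242  0.2977] [ 0.3387  0.3774  0.2002  1.8217 -0.0886  0.9497  2.0097]
[[-0.9905  0.1373  0.0007]
 [ 0.1373  0.9905 -0.0019]
 [-0.0009 -0.0018 -1.    ]]
big [[312.8587 279.3291]]
small [[308.6635 154.0098]]
```

View pics/w12.png

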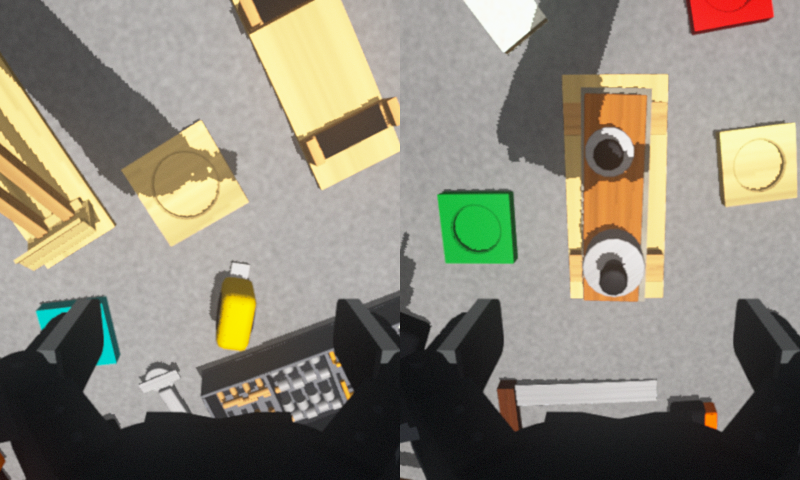

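The left half (big dock view) shows dock, cradle, rest end, tape and a turquoise look-alike. The right half shows the big knob at wrist (312,275) and the small knob at (309,152), matching the projections to within about 4 px. The jaws are already aligned with the stack.

Run:
```python
from h import *
np.set_printoptions(precision=4,suppress=True)
p=np.load("pics/w2.npy",allow_pickle=True).item();W=cv2.imread("pics/w2.png");pt,ps=arm.camera_params("top"),arm.camera_params("scene")
for n,a,ta,sa in(("big",(312,275),(456.5,212.5),(239.1,338.5)),("small",(309,152),(452.3,262),(201.2,308.5))):
    m=blob(W.max(2)<50,a,60)[0];print(n,m[0],m[1],tri([(m[0],p),(ta,pt),(sa,ps)]))
h=cv2.cvtColor(W,cv2.COLOR_BGR2HSV)
# steel disc tops: bright low-sat
st=(h[...,1]<50)&(h[...,2]>170)
for a in((312,255),(309,150)):
    m=blob(st,a,100)[0];c=max(cv2.findContours(m[2].astype(np.uint8),0,2)[0],key=len);(x,y),r=cv2.minEnclosingCircle(c);print("disc",x,y,r,plane([x,y],p,.110 if a[1]>200 else .104))
br=(h[...,0]>5)&(h[...,0]<16)&(h[...,1]>150)&(h[...,2]>90)
ms=blob(br,(312,200),300);m=ms[0];ys,xs=np.where(m[2]);
for lab in("caul",):
    L=[(np.where(m[2][y])[0].min(),y) for y in range(130,230,5)if m[2][y].any()];Rr=[(np.where(m[2][y])[0].max()+1,y) for y in range(130,230,5)if m[2][y].any()]
    for q in(L,Rr):
        P=plane(q,p,.074);f=np.polyfit(P[:,0],P[:,1],1);print(lab,m[1],"yaw",np.degrees(np.arctan(f[0])),"y@.5147",np.polyval(f,.5147))
T=totool
for X in([.5677,-.3355,.135],[.4661,-.3244,.129]):print(T(X))
```

```text
big [301.4118 154.3439] [294 140  19  29 221] (array([ 0.5306, -0.3305,  0.1058]), np.float64(0.06349901327369369))
small [301.4118 154.3439] [294 140  19  29 221] (array([ 0.4669, -0.3258,  0.13  ]), np.float64(0.004410084520155543))
disc 390.3142395019531 214.92884826660156 225.27511596679688 [[ 0.528  -0.2628  0.11  ]]
disc 318.0 141.5 20.18053436279297 [[ 0.4585 -0.316   0.104 ]]
caul [ 284   94   63  156 6046] yaw -20.98386400012785 y@.5147 -0.3546083606401398
caul [ 284   94   63  156 6046] yaw -9.312659025050177 y@.5147 -0.30093777725703974
[-0.0537 -0.0045  0.1628]
[ 0.0485 -0.0073  0.1687]
```

Request:
apply_moves(
  moves=[-0.03,-0.003,0.02,0,-0.052,-0.0035,0.05,0,-0.052,-0.0035,0.085,0,-0.052,-0.0035,0.12,0,-0.052,-0.0035,0.15,0,-0.052,-0.0035,0.17,0,-0.052,-0.0035,0.181,0,-0.052,-0.0035,0.181,0,-0.052,-0.0035,0.181,0],
  grip=1,
)

```text
t: 3.58
position: [0.5671, -0.3329, 0.117]
ee_rot: [0.21, 3.133, -0.002]
force: [0.0, -0.3, -0.0]
width: 0.0855
```

Run:
```python
from h import *
cv2.imwrite("pics/w3.png",arm.get_image("wrist"));s=arm.sense();print(s["t"],s["position"],s["force"])
```

```text
3.6333 [ 0.56762818 -0.33374561  0.11798209] [ 0.33603836 -0.76714297  1.02030568]
```

View pics/w3.png

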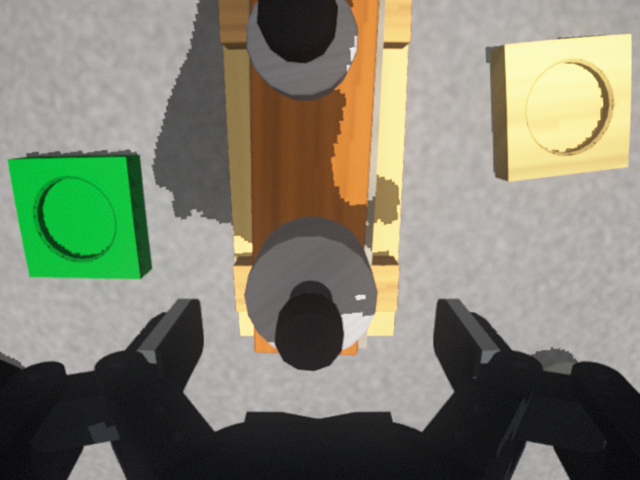

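The knob is at (310,330), centred between the pads. I'll close and lift.

Request:
apply_moves(
  moves=[0,0,0.001,0,0,0,0.001,0,0,0,0.001,0,0,0,0.001,0,0,0,0.001,0,0,0,0.001,0,0,0,0.001,0,0,0,0.001,0,0,0,-0.005,0,0,0,-0.015,0,0,0,-0.035,0,0,0,-0.06,0,0,0,-0.09,0,0,0,-0.11,0,0,0,-0.125,0,0,0,-0.13,0],
  grip=0,
  squeeze=60,
)

```text
t: 4.97
position: [0.5677, -0.3327, 0.25]
ee_rot: [0.21, 3.13, -0.003]
force: [1.2, 0.3, -7.3]
width: 0.0219
```

Run:
```python
from h import *
np.set_printoptions(precision=4,suppress=True)
s=arm.sense();print(s["t"],s["position"],s["force"],s["width"]);print(R.from_rotvec(s["ee_rot"]).as_matrix());print(totool([.5846,.1617,.25]),totool([.5846,.1617,.054]))
```

```text
4.9667 [ 0.5677 -0.3327  0.25  ] [ 1.2271  0.3145 -7.262 ] 0.021860921025218617
[[-0.991   0.1336  0.0048]
 [ 0.1336  0.991  -0.0023]
 [-0.0051 -0.0017 -1.    ]]
[ 0.0493  0.4923 -0.0011] [0.0503 0.4926 0.1949]
```

Request:
apply_moves(
  moves=[0.001,0.01,0,0,0.003,0.03,0,0,0.006,0.06,0,0,0.01,0.095,0,0,0.013,0.13,0,0,0.016,0.165,0,0,0.02,0.2,0,0,0.023,0.235,0,0,0.027,0.27,0,0,0.03,0.305,0,0,0.034,0.34,0,0,0.037,0.375,0,0,0.041,0.41,0,0,0.045,0.445,0,0,0.048,0.47,0,0,0.0495,0.485,0,0,0.0495,0.492,0,0,0.0495,0.4925,0,0,0.0495,0.4925,0,0],
)

```text
t: 6.55
position: [0.5838, 0.1601, 0.2481]
ee_rot: [0.212, 3.131, -0.007]
force: [-0.0, -0.7, -6.9]
width: 0.0222
```

Run:
```python
from h import *
np.set_printoptions(precision=4,suppress=True)
s=arm.sense();print(s["t"],s["position"],s["force"],s["width"]);print(totool([.5846,.1617,.054]))
a=cv2.imread("pics/w1.png")
W=arm.get_image("wrist");cv2.imwrite("pics/w4.png",W)
T=arm.get_image("top");cv2.imwrite("pics/top4.png",T)
o=np.hstack([W[:,120:520],cv2.resize(T[140:300,190:323],(400,480))]);cv2.imwrite("pics/w4c.png",o)
```

```text
6.55 [0.5838 0.1601 0.2481] [-0.021  -0.7476 -6.9003] 0.022193200548148703
[0.0001 0.0025 0.194 ]
```

View pics/w4c.png

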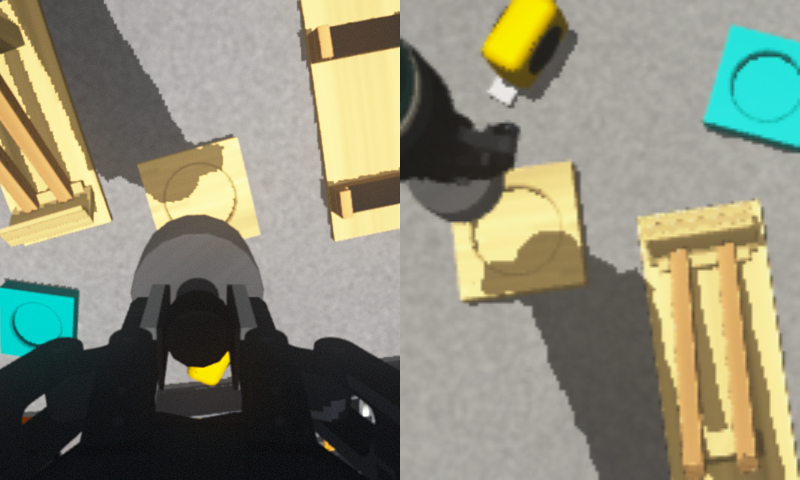

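Run:
```python
from h import *
np.set_printoptions(precision=4,suppress=True)
p=arm.camera_params("wrist");print("recess c",plane([[317,198]],p,.02),"proj of est",proj([[.5846,.1617,.02]],p))
k=proj([[.5838,.1601,.2481-.042+.0]],p);print("w",k)
d=.048;c=np.array([.5846,.1617]);import math
th=math.radians(7.3);u=np.array([math.cos(th),math.sin(th)]);v=np.array([-u[1],u[0]])
print(proj([[*(c+a*d*u+b*d*v),.02] for a,b in((1,1),(1,-1),(-1,-1),(-1,1))],p)-[120,0])
```

```text
recess c [[0.5822 0.1576 0.02  ]] proj of est [[321.5587 199.8488]]
w [[319.9664 267.3316]]
[[261.5737 233.9009]
 [167.6044 258.1464]
 [138.7255 164.4069]
 [238.3685 136.8163]]
```

Predicted dock corners match the picture to 2 px. Descending.

Request:
apply_moves(
  moves=[0,0.0015,0.01,0,0,0.002,0.03,0,0,0.002,0.06,0,0,0.002,0.09,0,0,0.002,0.12,0,0,0.002,0.145,0,0,0.002,0.165,0,0,0.002,0.178,0,0,0.002,0.185,0,0,0.002,0.188,0,0,0.002,0.19,0,0,0.002,0.191,0,0,0.002,0.192,0,0,0.002,0.192,0],
)

```text
t: 7.82
position: [0.586, 0.1599, 0.0574]
ee_rot: [0.216, 3.128, -0.006]
force: [-0.0, -0.1, -6.3]
width: 0.0218
```

Request:
apply_moves(
  moves=[0.001,0.0015,0.001,0,0.001,0.0015,0.002,0,0.001,0.0015,0.003,0,0.001,0.0015,0.0035,0,0.001,0.0015,0.0035,0],
)

```text
t: 8.23
position: [0.5859, 0.1619, 0.0557]
ee_rot: [0.216, 3.127, -0.004]
force: [-3.3, -0.0, 5.0]
width: 0.0221
```

It's on the floor of the recess (force went from −6.9 to +5 N). Releasing and rising.

Request:
apply_moves(
  moves=[0,0,-0.0005,0,0,0,-0.0005,0,0,0,-0.0005,0,0,0,-0.0005,0,0,0,-0.0005,0,0,0,-0.0005,0,0,0,-0.02,0,0,0,-0.05,0,0,0,-0.09,0,0,0,-0.13,0,0,0,-0.17,0,0,0,-0.18,0,0,0,-0.18,0],
  grip=1,
)

```text
t: 9.32
position: [0.5874, 0.1633, 0.24]
ee_rot: [0.216, 3.119, 0.001]
force: [0.6, 0.2, -1.0]
width: 0.0854
```

Run:
```python
from h import *
np.set_printoptions(precision=4,suppress=True)
s=arm.sense();print(s["t"],s["position"],s["force"],s["width"]);print(totool([.4665,-.325,.25]))
cv2.imwrite("pics/w5.png",arm.get_image("wrist"));p=arm.camera_params("wrist");np.save("pics/w5.npy",p)
cv2.imwrite("pics/top5.png",arm.get_image("top"))
```

```text
9.3167 [0.5874 0.1633 0.24  ] [ 0.6259  0.1601 -0.9535] 0.08540189882406056
[ 0.0524 -0.5002 -0.0118]
```

Request:
apply_moves(
  moves=[0.052,-0.5,-0.012,0,0.052,-0.5,-0.012,0,0.052,-0.5,-0.012,0,0.052,-0.5,-0.012,0,0.052,-0.5,-0.012,0,0.052,-0.5,-0.012,0,0.052,-0.5,-0.012,0,0.052,-0.5,-0.012,0,0.052,-0.5,-0.012,0,0.052,-0.5,-0.012,0,0.052,-0.5,-0.012,0,0.052,-0.5,-0.012,0,0.052,-0.5,-0.012,0,0.052,-0.5,-0.012,0,0.052,-0.5,-0.012,0],
)

```text
t: 10.67
position: [0.4628, -0.3247, 0.2459]
ee_rot: [0.217, 3.131, -0.001]
force: [0.5, 0.7, 0.3]
width: 0.0854
```

Run:
```python
from h import *
np.set_printoptions(precision=4,suppress=True)
s=arm.sense();print(s["t"],s["position"],s["force"],s["width"])
p=arm.camera_params("wrist");W=arm.get_image("wrist");cv2.imwrite("pics/w6.png",W)
print(proj([[.4665,-.325,.129],[.4665,-.325,.104]],p))
w5=cv2.imread("pics/w5.png")
o=np.hstack([w5[:,120:520],W[:,120:520]]);cv2.imwrite("pics/w6c.png",o);print(totool([.4665,-.325,.111]))
```

```text
10.6667 [ 0.4628 -0.3247  0.2459] [0.5319 0.6863 0.2867] 0.08540902139664726
[[317.3589 235.7032]
 [317.4082 226.6431]]
[-0.0027 -0.001   0.1352]
```

View pics/w6c.png

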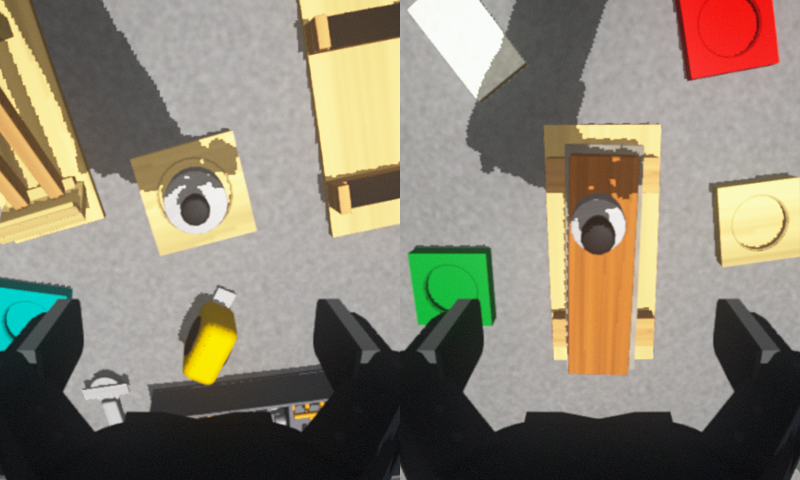

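Left: the big weight sits centred in its recess and the tape is untouched. Right: the small knob is at full-frame (317,236), as predicted (317,236).

Request:
apply_moves(
  moves=[-0.003,-0.001,0.03,0,-0.003,-0.001,0.06,0,-0.003,-0.001,0.09,0,-0.003,-0.001,0.115,0,-0.003,-0.001,0.13,0,-0.003,-0.001,0.135,0,-0.003,-0.001,0.135,0,-0.003,-0.001,0.135,0],
)

```text
t: 11.38
position: [0.4676, -0.3239, 0.1114]
ee_rot: [0.21, 3.131, 0.0]
force: [0.2, -0.4, 0.1]
width: 0.0853
```

Request:
apply_moves(
  moves=[0,0,0,0,0,0,0,0,0,0,0,0,0,0,0,0,0,0,0,0,0,0,0,0,0,0,0,0,0,0,0,0,0,0,-0.005,0,0,0,-0.015,0,0,0,-0.035,0,0,0,-0.06,0,0,0,-0.09,0,0,0,-0.11,0,0,0,-0.115,0],
  grip=0,
  squeeze=60,
)

```text
t: 12.63
position: [0.4687, -0.3248, 0.23]
ee_rot: [0.21, 3.126, -0.003]
force: [-0.0, -1.0, -3.1]
width: 0.0223
```

Run:
```python
from h import *
np.set_printoptions(precision=4,suppress=True)
s=arm.sense();print(s["t"],s["position"],s["force"],s["width"]);print(totool([.5067,-.1705,.225]),totool([.5067,-.1705,.052]))
```

```text
12.6333 [ 0.4687 -0.3248  0.23  ] [-0.0027 -0.9755 -3.1088] 0.022309151814275063
[-0.0171  0.158   0.0049] [-0.0155  0.1582  0.1779]
```

Request:
apply_moves(
  moves=[-0.001,0.01,0,0,-0.004,0.035,0,0,-0.008,0.07,0,0,-0.011,0.105,0,0,-0.015,0.135,0.003,0,-0.0175,0.153,0.01,0,-0.0175,0.158,0.03,0,-0.0175,0.158,0.055,0,-0.0175,0.158,0.085,0,-0.0175,0.158,0.115,0,-0.017,0.158,0.14,0,-0.017,0.158,0.158,0,-0.017,0.158,0.168,0,-0.017,0.158,0.173,0,-0.017,0.158,0.176,0,-0.017,0.158,0.177,0,-0.017,0.158,0.178,0,-0.017,0.158,0.178,0],
)

```text
t: 14.13
position: [0.5088, -0.1711, 0.0527]
ee_rot: [0.21, 3.124, -0.004]
force: [-0.1, -0.1, -3.4]
width: 0.0217
```

Request:
apply_moves(
  moves=[0,0,0.0015,0,0,0,0.0025,0,0,0,0.0035,0,0,0,0.004,0,0,0,0.004,0],
)

```text
t: 14.55
position: [0.5098, -0.1716, 0.05]
ee_rot: [0.21, 3.122, -0.004]
force: [-0.5, 0.1, 6.4]
width: 0.0217
```

Request:
apply_moves(
  moves=[0,0,-0.0005,0,0,0,-0.0005,0,0,0,-0.0005,0,0,0,-0.0005,0,0,0,-0.0005,0,0,0,-0.0005,0,0,0,-0.02,0,0,0,-0.05,0,0,0,-0.09,0,0,0,-0.13,0,0,0,-0.17,0,0,0,-0.21,0,0.03,-0.03,-0.23,0,0.03,-0.07,-0.23,0,0.03,-0.11,-0.23,0,0.03,-0.15,-0.23,0,0.03,-0.155,-0.23,0,0.03,-0.155,-0.23,0],
  grip=1,
)

```text
t: 16.05
position: [0.4547, -0.3239, 0.28]
ee_rot: [0.221, 3.121, -0.007]
force: [0.6, -0.3, -0.3]
width: 0.0854
```

Run:
```python
from h import *
np.set_printoptions(precision=4,suppress=True)
s=arm.sense();print(s["t"],s["position"],s["ee_rot"],s["width"])
p=arm.camera_params("wrist");W=arm.get_image("wrist");cv2.imwrite("pics/w7.png",W);np.save("pics/w7.npy",p)
T=arm.get_image("top");cv2.imwrite("pics/top7.png",T)
cv2.imwrite("pics/scene7.png",arm.get_image("scene"))
h=cv2.cvtColor(W,cv2.COLOR_BGR2HSV);br=(h[...,0]>5)&(h[...,0]<16)&(h[...,1]>150)&(h[...,2]>110)
m=max(blob(br,None,300),key=lambda b:b[1][4]);q=corners(m[2]);print(m[1],q)
P=plane(q,p,.074);print(P,P.mean(0));e=P-np.roll(P,1,0);print(np.linalg.norm(e,axis=1),np.degrees(np.arctan2(e[:,1],e[:,0])))
pt=arm.camera_params("top");h=cv2.cvtColor(T,cv2.COLOR_BGR2HSV);br=(h[...,0]>5)&(h[...,0]<16)&(h[...,1]>150)&(h[...,2]>110)
m2=blob(br,(446,240),300)[0];q2=corners(m2[2]);P=plane(q2,pt,.074);print(P.mean(0));e=P-np.roll(P,1,0);print(np.linalg.norm(e,axis=1),np.degrees(np.arctan2(e[:,1],e[:,0])))
print(tri([(q.mean(0),p),(q2.mean(0),pt)]))
o=np.hstack([W[:,120:520],cv2.resize(T[180:340,340:473],(400,480))]);cv2.imwrite("pics/w7c.png",o)
```

```text
16.05 [ 0.4547 -0.3239  0.28  ] [ 0.221   3.1213 -0.007 ] 0.08543331509011406
[  292   161    64   198 10744] [[288.3701 356.677 ]
 [293.8374 159.8566]
 [355.0679 161.5575]
 [349.6007 358.3778]]
[[ 0.6087 -0.3766  0.074 ]
 [ 0.414  -0.3395  0.074 ]
 [ 0.423  -0.2867  0.074 ]
 [ 0.6194 -0.3148  0.074 ]] [ 0.5162 -0.3294  0.074 ]
[0.0627 0.1982 0.0536 0.1985] [-99.8631 169.2291  80.3458  -8.1578]
[ 0.5623 -0.3362  0.074 ]
[0.0556 0.1083 0.0562 0.1081] [ 81.7509  -9.3432 -98.5236 170.3162]
(array([ 0.5701, -0.3487, -0.0579]), np.float64(0.020049470058156323))
```

View pics/w7c.png

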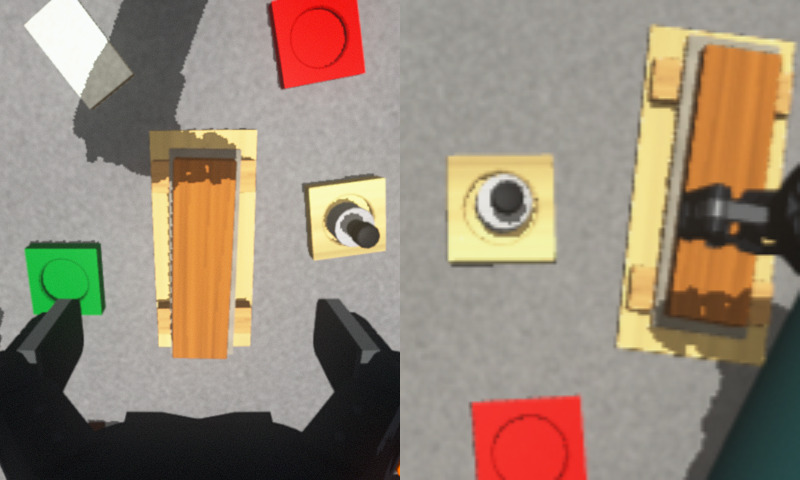

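The right panel shows the small weight centred in its plain plywood recess. The caul's top measures about (0.516,−0.330) with a yaw of about −8.7°.

Request:
apply_moves(
  moves=[-0.035,0.002,0.02,0.5,-0.062,0.003,0.05,0.5,-0.062,0.003,0.085,0.5,-0.062,0.003,0.12,0.5,-0.062,0.003,0.15,0.5,-0.062,0.003,0.17,0.5,-0.062,0.003,0.18,0.5,-0.062,0.003,0.18,0.5],
)

```text
t: 16.87
position: [0.5198, -0.3206, 0.0976]
ee_rot: [0.216, 3.127, 0.004]
force: [0.3, -0.1, 1.0]
width: 0.0858
```

Run:
```python
from h import *
np.set_printoptions(precision=4,suppress=True)
s=arm.sense();print(s["t"],s["position"],s["ee_rot"],totool([.5165,-.3298,.0465]))
cv2.imwrite("pics/w8.png",arm.get_image("wrist"))
```

```text
16.8667 [ 0.5198 -0.3206  0.0976] [0.2161 3.1269 0.0039] [ 0.0024 -0.0097  0.0511]
```

View pics/w8.png

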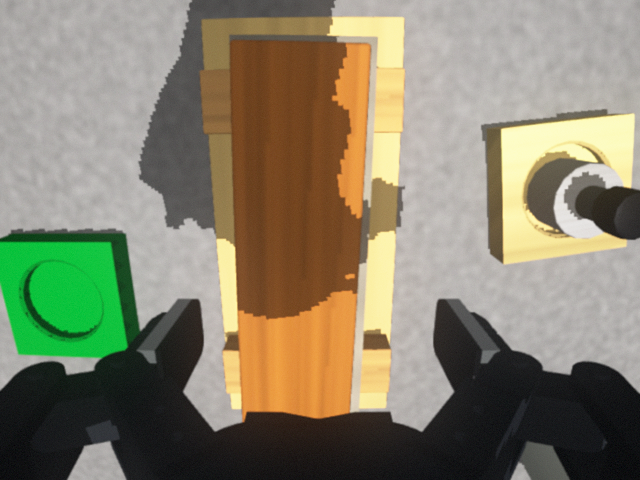

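Caul centre line is at x≈299 px against the pad midline of 319, so a shift of about −9 mm in tool y, agreeing with the computed value.

Request:
apply_moves(
  moves=[0.001,-0.006,0.005,0,0.002,-0.0095,0.015,0,0.002,-0.0095,0.03,0,0.002,-0.0095,0.042,0,0.002,-0.0095,0.049,0,0.002,-0.0095,0.051,0,0.002,-0.0095,0.051,0],
)

```text
t: 17.5
position: [0.5177, -0.331, 0.0478]
ee_rot: [0.217, 3.125, 0.002]
force: [0.2, -0.6, -0.1]
width: 0.0855
```

Request:
apply_moves(
  moves=[0,0,0,0,0,0,0,0,0,0,0,0,0,0,0,0,0,0,0,0,0,0,0,0],
  grip=0,
  squeeze=50,
)

```text
t: 18.0
position: [0.5183, -0.3313, 0.0488]
ee_rot: [0.218, 3.123, 0.001]
force: [0.0, 0.5, 6.9]
width: 0.055
```

Request:
apply_moves(
  moves=[0,0,-0.002,0,0,0,-0.005,0,0,0,-0.01,0,0,0,-0.02,0,0,0,-0.035,0,0,0,-0.055,0,0,0,-0.08,0,0,0,-0.11,0,0,0,-0.14,0,0,0,-0.165,0,0,0,-0.17,0,0,0,-0.17,0],
)

```text
t: 19.0
position: [0.5175, -0.3321, 0.2213]
ee_rot: [0.218, 3.119, -0.002]
force: [-0.2, 0.5, -2.8]
width: 0.0549
```

Run:
```python
from h import *
np.set_printoptions(precision=4,suppress=True)
s=arm.sense();print(s["t"],s["position"],s["ee_rot"],s["force"],s["width"])
W=arm.get_image("wrist");S=arm.get_image("scene");T=arm.get_image("top")
for n,i in(("w9",W),("scene9",S),("top9",T)):cv2.imwrite(f"pics/{n}.png",i)
o=np.hstack([W[:,120:520],cv2.resize(S[240:420,150:300],(400,480))]);cv2.imwrite("pics/w9c.png",o)
# cradle: full plywood+bearers from unobstructed first top picture
T=cv2.imread("pics/top0.png");pt=arm.camera_params("top");h=cv2.cvtColor(T,cv2.COLOR_BGR2HSV)
m=((h[...,1]>60)&(h[...,0]<35)) | (T.max(2)<60)
b=blob(m[:320],(156,243),800)[0];q=corners(b[2]);P=plane(q,pt,.01);e=P-np.roll(P,1,0);print("cradle",b[1],q,P.mean(0),np.linalg.norm(e,axis=1),np.degrees(np.arctan2(e[:,1],e[:,0])))
lower=(h[...,0]>14)&(h[...,0]<32)&(h[...,1]>60)&(h[...,2]>150)
for bb in blob(lower[180:300,120:190],None,15):print("ply",bb[0]+[120,180],bb[1])
for bb in blob((T.max(2)<60)[180:300,120:190],None,30):print("rubber",bb[0]+[120,180],bb[1],plane(bb[0]+[120,180],pt,.03))
```

```text
19.0 [ 0.5175 -0.3321  0.2213] [ 0.2176  3.1188 -0.002 ] [-0.2073  0.5059 -2.7826] 0.05494565163518706
cradle [ 129  192   51  102 4317] [[127.0967 193.7299]
 [175.2254 191.4738]
 [179.9011 291.2234]
 [131.7725 293.4794]] [0.5273 0.3348 0.01  ] [0.233  0.1126 0.2329 0.1098] [   5.2552  -87.6579 -175.4301   92.3379]
ply [155.4016 199.173 ] [ 14  12  41  21 503]
ply [130.9636 210.6   ] [ 9 25  5 12 55]
ply [156.2774 242.4926] [  15   37   43   58 1965]
ply [133. 272.] [11 87  5 11 55]
ply [157.5131 284.7678] [ 17  97  42  17 534]
rubber [151.5574 210.2295] [ 18  24  29  13 305] [[0.5978 0.3352 0.03  ]]
rubber [153.6962 271.5119] [ 20  86  29  12 293] [[0.4574 0.3248 0.03  ]]
```

View pics/w9c.png

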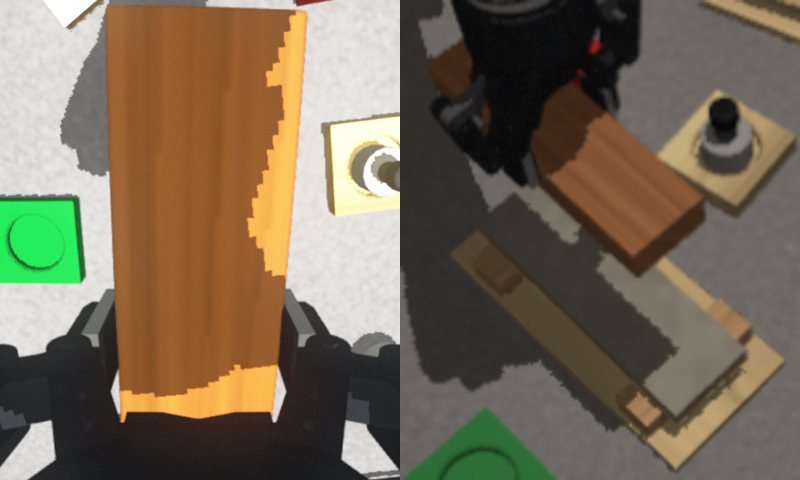

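The caul is held level and the panel stayed on its bearers. I'll refine the cradle from the earlier wrist picture w5 (stored pose).

Run:
```python
from h import *
np.set_printoptions(precision=4,suppress=True)
p=np.load("pics/w5.npy",allow_pickle=True).item();W=cv2.imread("pics/w5.png");h=cv2.cvtColor(W,cv2.COLOR_BGR2HSV)
print("pred seat",proj([[.5276,.329,.01],[.5276,.329,.03]],p))
ply=(h[...,0]>14)&(h[...,0]<32)&(h[...,1]>60)&(h[...,2]>120);ply[:,:400]=0
b=max(blob(ply,None,300),key=lambda b:b[1][4]);print(b[1]);L=[];Rr=[]
for y in range(b[1][1]+15,b[1][1]+b[1][3]-15,6):
    x=np.where(b[2][y])[0];L.append((x.min(),y));Rr.append((x.max()+1,y))
PL,PR=plane(L,p,.01),plane(Rr,p,.01);print(np.c_[PL[:,:2],PR[:,:2]])
cv2.imwrite("pics/w5c.png",cv2.resize(W[0:330,400:600],None,fx=2,fy=1.8))
for bb in blob((W.max(2)<70)[:300],None,200):
    if bb[0][0]>420: print("dark",bb[0],bb[1],plane(bb[0],p,.03))
```

```text
pred seat [[488.349  113.2069]
 [497.7974 112.8166]]
[  419     0   123   182 14875]
[[0.4373 0.2739 0.4468 0.3704]
 [0.4424 0.2752 0.452  0.3711]
 [0.4485 0.2852 0.4571 0.3718]
 [0.4536 0.2866 0.4623 0.3725]
 [0.4586 0.2862 0.4672 0.3704]
 [0.4637 0.2867 0.4724 0.3712]
 [0.4683 0.2827 0.4775 0.371 ]
 [0.4726 0.2761 0.4828 0.3718]
 [0.4777 0.2766 0.488  0.3725]
 [0.4829 0.2771 0.4932 0.3724]
 [0.4881 0.2775 0.4985 0.3732]
 [0.4933 0.278  0.5039 0.374 ]
 [0.4986 0.2785 0.5092 0.3739]
 [0.5037 0.2782 0.5145 0.3738]
 [0.5091 0.2796 0.5199 0.3747]
 [0.5144 0.2792 0.5253 0.3746]
 [0.5197 0.2797 0.5308 0.3755]
 [0.5252 0.2803 0.5362 0.3754]
 [0.5306 0.2808 0.5418 0.3763]
 [0.5361 0.2814 0.5473 0.3763]
 [0.5416 0.282  0.553  0.3772]
 [0.547  0.2816 0.5585 0.3772]
 [0.5526 0.2822 0.5643 0.3782]
 [0.5582 0.2828 0.5699 0.3782]
 [0.5639 0.2834 0.5756 0.3782]
 [0.5696 0.284  0.5799 0.3662]]
```

View pics/w5c.png

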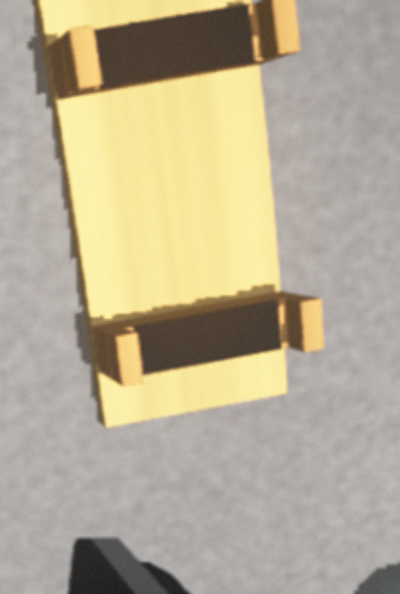

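Run:
```python
from h import *
np.set_printoptions(precision=4,suppress=True)
s=arm.sense();p=arm.camera_params("wrist");zt=s["position"][2]-.0488+.0742
W=cv2.imread("pics/w9.png");h=cv2.cvtColor(W,cv2.COLOR_BGR2HSV);br=(h[...,0]>5)&(h[...,0]<20)&(h[...,1]>150)
L=[(x,np.where(br[:60,x])[0].min()) for x in range(240,410,10)]
P=plane(L,p,zt);E=[(np.where(br[y,200:450])[0].min()+200,y) for y in range(30,270,20)];F=[(np.where(br[y,200:450])[0].max()+201,y) for y in range(30,270,20)]
e,f=plane(E,p,zt),plane(F,p,zt)
tx=R.from_rotvec(s["ee_rot"]).as_matrix()[:,0]
print("near end fwd dist from TCP",((P-s["position"])@tx).mean(),((P-s["position"])@tx).std())
for g in(e,f):k=np.polyfit(g[:,0],g[:,1],1);print("edge yaw",np.degrees(np.arctan(k[0])),np.polyval(k,.5175))
print("tool yaw",np.degrees(np.arctan2(-tx[1],-tx[0])))
for z in(.27,.0475):print(totool([.5275,.3283,z],s))
```

```text
near end fwd dist from TCP 0.1008320875536244 0.0003489830925727551
edge yaw -9.086694440641741 -0.35759895983408896
edge yaw -9.238576369134748 -0.3021414635036472
tool yaw -7.96460388348025
[ 0.0787  0.6541 -0.0516]
[0.0804 0.6535 0.1709]
```

Request:
apply_moves(
  moves=[0,0.008,-0.015,0,0.002,0.025,-0.03,-1,0.006,0.055,-0.043,-2,0.011,0.09,-0.051,-3,0.015,0.127,-0.051,-4,0.02,0.164,-0.051,-5,0.024,0.201,-0.051,-6,0.029,0.238,-0.051,-7,0.033,0.275,-0.051,-8,0.038,0.312,-0.051,-9,0.042,0.349,-0.051,-10,0.047,0.386,-0.051,-11,0.051,0.423,-0.051,-12,0.055,0.46,-0.051,-13,0.06,0.497,-0.051,-13,0.064,0.534,-0.051,-13,0.068,0.571,-0.051,-13,0.072,0.605,-0.051,-13,0.076,0.635,-0.051,-13,0.078,0.652,-0.051,-13],
)

```text
t: 20.82
position: [0.5258, 0.3308, 0.2671]
ee_rot: [-0.146, 3.134, 0.003]
force: [-0.7, 0.5, -1.3]
width: 0.0554
```

Run:
```python
from h import *
np.set_printoptions(precision=4,suppress=True)
s=arm.sense();print(s["t"],s["position"],s["force"],s["width"],totool([.5285,.3283,.0475],s))
tx=R.from_rotvec(s["ee_rot"]).as_matrix();print(tx,"tool yaw",np.degrees(np.arctan2(-tx[1,0],-tx[0,0])))
```

```text
20.8167 [0.5258 0.3308 0.2671] [-0.7356  0.5249 -1.3051] 0.055445836732179635 [-0.0015 -0.0032  0.2196]
[[-0.9957 -0.0929  0.0041]
 [-0.0929  0.9957  0.0024]
 [-0.0043  0.002  -1.    ]] tool yaw 5.330655958452091
```

Request:
apply_moves(
  moves=[-0.001,-0.002,0.01,0,-0.0015,-0.003,0.03,0,-0.0015,-0.003,0.06,0,-0.0015,-0.003,0.095,0,-0.0015,-0.003,0.13,0,-0.0015,-0.003,0.16,0,-0.0015,-0.003,0.185,0,-0.0015,-0.003,0.203,0,-0.0015,-0.003,0.215,0,-0.0015,-0.003,0.222,0,-0.0015,-0.003,0.226,0,-0.0015,-0.003,0.227,0,-0.0015,-0.003,0.227,0],
)

```text
t: 21.9
position: [0.5291, 0.3286, 0.0406]
ee_rot: [-0.146, 3.133, 0.004]
force: [-0.3, 0.2, -2.5]
width: 0.0549
```

Run:
```python
from h import *
np.set_printoptions(precision=4,suppress=True)
s=arm.sense();print(s["t"],s["position"],s["force"],s["width"],totool([.5285,.3283,.033],s))
```

```text
21.9 [0.5291 0.3286 0.0406] [-0.3441  0.1622 -2.5017] 0.054948814440665135 [ 0.0007 -0.0002  0.0076]
```

Request:
apply_moves(
  moves=[0.0005,0,0.002,0,0.0005,0,0.004,0,0.0005,0,0.0055,0,0.0005,0,0.0065,0,0.0005,0,0.0075,0,0.0005,0,0.0083,0,0.0005,0,0.0083,0],
)

```text
t: 22.48
position: [0.5287, 0.3286, 0.0328]
ee_rot: [-0.146, 3.133, 0.004]
force: [-1.9, -0.5, 2.7]
width: 0.0556
```

Request:
apply_moves(
  moves=[0,0,0,0,0,0,0,0,0,0,0,0,0,0,0,0,0,0,0,0,0,0,0,0,0,0,-0.02,0,0,0,-0.05,0,0,0,-0.09,0,0,0,-0.13,0,0,0,-0.17,0,0,0,-0.21,0,0,0,-0.245,0,0,0,-0.245,0],
  grip=1,
)

```text
t: 23.65
position: [0.5315, 0.3304, 0.2863]
ee_rot: [-0.144, 3.12, 0.017]
force: [0.6, 0.9, -0.9]
width: 0.0855
```

Run:
```python
from h import *
np.set_printoptions(precision=4,suppress=True)
s=arm.sense();print(s["t"],s["position"],s["force"],s["width"])
p=arm.camera_params("wrist");np.save("pics/w10.npy",p);W=arm.get_image("wrist");cv2.imwrite("pics/w10.png",W)
T=arm.get_image("top");cv2.imwrite("pics/top10.png",T);pt=arm.camera_params("top");S=arm.get_image("scene");cv2.imwrite("pics/scene10.png",S)
h=cv2.cvtColor(W,cv2.COLOR_BGR2HSV);br=(h[...,0]>5)&(h[...,0]<16)&(h[...,1]>165)
b=max(blob(br,None,300),key=lambda b:b[1][4]);q=corners(b[2]);P=plane(q,p,.058);e=P-np.roll(P,1,0)
print(b[1],P.mean(0),np.linalg.norm(e,axis=1),np.degrees(np.arctan2(e[:,1],e[:,0])))
print(totool([.518,-.331,.27],s))
# rest measured in top: rail colours
T0=cv2.imread("pics/top0.png");S0=cv2.imread("pics/scene0.png")
f=3;a=cv2.resize(T0[200:312,262:330],None,fx=5,fy=5,interpolation=cv2.INTER_CUBIC);c=cv2.resize(S0[178:276,258:370],None,fx=4,fy=5.7143,interpolation=cv2.INTER_CUBIC)
def grid(im,x0,y0,fx,fy,st):
    for x in range(0,im.shape[1],int(st*fx)): cv2.putText(im,str(x0+int(x/fx)),(x,8),0,.3,(0,0,255))
    for y in range(int(st*fy),im.shape[0],int(st*fy)): cv2.putText(im,str(y0+round(y/fy)),(0,y+3),0,.3,(0,0,255))
    return im
grid(a,262,200,5,5,10);grid(c,258,178,4,5.7143,10);print(a.shape,c.shape)
cv2.imwrite("pics/restc.png",np.hstack([a,c[:560]]))
```

```text
23.65 [0.5315 0.3304 0.2863] [ 0.6109  0.8599 -0.9301] 0.08552335934784201
[  285    81    62   207 10305] [0.5262 0.3303 0.058 ] [0.0618 0.198  0.0537 0.1984] [ -85.6587 -176.6259   94.726     5.7315]
[ 0.0748 -0.6575  0.0082]
(560, 340, 3) (560, 448, 3)
```

View pics/restc.png

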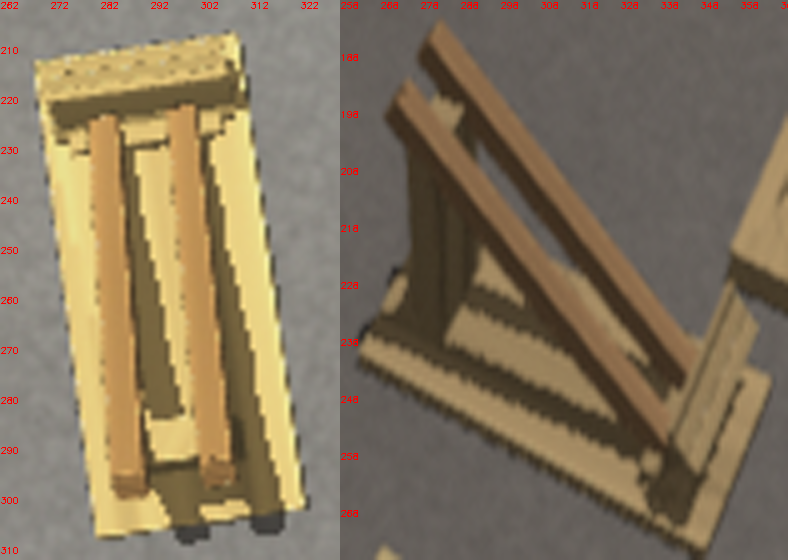

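Top/scene crops of the rest: right-hand rail's high end at top (305.4,292) / scene (271.8,195), left-hand rail's at top (287.4,294.4) / scene (280.5,183.8). The low ends are by the groove block at top rows 207–225. The caul measures (0.526,0.330) at yaw about 5°, within 2 mm of the seat.

Run:
```python
from h import *
np.set_printoptions(precision=4,suppress=True)
pt,ps=arm.camera_params("top"),arm.camera_params("scene")
H=[]
for n,a,b in(("R high",(305.4,292),(271.8,195)),("L high",(287.4,294.4),(280.5,183.8)),("R low",(298.6,222),(338,255))):
    X,r=tri([(a,pt),(b,ps)]);print(n,X,r);H.append(X)
h=(H[0]+H[1])/2
E=plane([(269.6,224),(281.4,307),(311,222),(323,301)],pt,.01);print(E)
for i in(0,2):print("edge yaw",np.degrees(np.arctan2(*(E[i]-E[i+1])[[1,0]])))
# rail centre-lines in top view with slope: intersect with plane z=.0905-.7*(fwd), iterate fwd along yaw
th=np.radians(8.6);u=np.array([np.cos(th),np.sin(th),0]);n=np.array([np.cos(th)*np.sin(np.radians(35)),np.sin(th)*np.sin(np.radians(35)),np.cos(np.radians(35))])
def sp(px):
    o,d=ray(px,pt);return o+d*(((h-o)@n)/(d@n))[:,None]
Q=sp([(287.4,294.4),(282.8,225),(305.4,292),(298.6,222.5)]);print("rails on slope plane",Q)
for i in(0,2):print("rail yaw",np.degrees(np.arctan2(*(Q[i+1]-Q[i])[[1,0]])))
m=(Q[0]+Q[2])/2;m2=(Q[1]+Q[3])/2;print("mid hi",m,"mid lo",m2)
f=(h[2]-.0905)/np.tan(np.radians(35));print("seat centre",m+u*(f+.0046), "dist hi-lo slope",np.linalg.norm(m-m2))
# groove block top face centre line, and panel location in wrist w7/top10
T=cv2.imread("pics/top10.png");S=cv2.imread("pics/scene10.png")
g=cv2.cvtColor(T,cv2.COLOR_BGR2HSV)
W=arm.camera_params("top")
print(plane([(435.5,192.5),(466.5,197),(422,289.5),(454,294.5)],pt,.046))
cv2.imwrite("pics/pan.png",np.hstack([cv2.resize(T[180:310,400:490],None,fx=4.4,fy=4.4,interpolation=cv2.INTER_CUBIC),cv2.resize(S[290:420,160:250],None,fx=4.4,fy=4.4)]))
```

```text
R high [ 0.4059 -0.024   0.1409] 8.12569914469931e-05
L high [0.4015 0.0127 0.1426] 0.000384181260173922
R low [ 0.5683 -0.0019  0.0258] 0.0007624508598106711
[[ 0.5673  0.0669  0.01  ]
 [ 0.3768  0.0381  0.01  ]
 [ 0.5713 -0.0289  0.01  ]
 [ 0.3899 -0.0561  0.01  ]]
edge yaw 8.59807563739833
edge yaw 8.536252100906475
rails on slope plane [[ 0.4013  0.0125  0.1415]
 [ 0.5618  0.0345  0.0281]
 [ 0.4059 -0.024   0.1421]
 [ 0.5674 -0.0015  0.028 ]]
rail yaw 7.778085920075984
rail yaw 7.932305638330101
mid hi [ 0.4036 -0.0058  0.1418] mid lo [0.5646 0.0165 0.0281]
seat centre [0.4805 0.0059 0.1418] dist hi-lo slope 0.19837451416289625
[[ 0.6304 -0.3105  0.046 ]
 [ 0.6195 -0.3791  0.046 ]
 [ 0.4136 -0.2744  0.046 ]
 [ 0.4025 -0.3437  0.046 ]]
```

Request:
apply_moves(
  moves=[0.004,-0.04,0.003,1,0.009,-0.08,0.005,2,0.014,-0.12,0.006,3,0.018,-0.16,0.008,4,0.023,-0.2,0.008,5,0.027,-0.24,0.008,6,0.032,-0.28,0.008,7,0.036,-0.32,0.008,8,0.041,-0.36,0.008,9,0.046,-0.4,0.008,10,0.05,-0.44,0.008,11,0.055,-0.48,0.008,12,0.059,-0.52,0.008,13,0.064,-0.56,0.008,14,0.068,-0.6,0.008,14,0.073,-0.635,0.008,14,0.075,-0.6575,0.008,14,0.075,-0.6575,0.008,14,0.075,-0.6575,0.008,14],
)

```text
t: 25.38
position: [0.5115, -0.335, 0.2654]
ee_rot: [0.243, 3.132, 0.007]
force: [-0.2, 0.0, -0.6]
width: 0.0852
```

Run:
```python
from h import *
np.set_printoptions(precision=4,suppress=True)
s=arm.sense();print(s["t"],s["position"],s["ee_rot"])
tx=R.from_rotvec(s["ee_rot"]).as_matrix();print("tool yaw",np.degrees(np.arctan2(-tx[1,0],-tx[0,0])))
p=arm.camera_params("wrist");np.save("pics/w11.npy",p);W=arm.get_image("wrist");cv2.imwrite("pics/w11.png",W)
c=proj([[.5165,-.329,.046]],p)[0];print(c)
h=cv2.cvtColor(W,cv2.COLOR_BGR2HSV)
# panel: grey (low sat) inside the stack; print colour profile across a row and column
y=int(c[1])-15
print("row",y,[(x,*h[y,x,1:]) for x in range(int(c[0])-80,int(c[0])+80,6)])
x=int(c[0]);print("col",x,[(yy,*h[yy,x,1:]) for yy in range(80,420,8)])
```

```text
25.3833 [ 0.5115 -0.335   0.2654] [0.2435 3.1317 0.0071]
tool yaw -8.890346704943711
[323.406  206.8963]
row 191 [(243, np.uint8(8), np.uint8(169)), (249, np.uint8(10), np.uint8(179)), (255, np.uint8(10), np.uint8(175)), (261, np.uint8(10), np.uint8(172)), (267, np.uint8(9), np.uint8(172)), (273, np.uint8(92), np.uint8(248)), (279, np.uint8(97), np.uint8(248)), (285, np.uint8(90), np.uint8(250)), (291, np.uint8(35), np.uint8(198)), (297, np.uint8(36), np.uint8(204)), (303, np.uint8(34), np.uint8(213)), (309, np.uint8(37), np.uint8(207)), (315, np.uint8(38), np.uint8(207)), (321, np.uint8(40), np.uint8(210)), (327, np.uint8(36), np.uint8(206)), (333, np.uint8(36), np.uint8(203)), (339, np.uint8(37), np.uint8(205)), (345, np.uint8(40), np.uint8(204)), (351, np.uint8(38), np.uint8(200)), (357, np.uint8(37), np.uint8(198)), (363, np.uint8(92), np.uint8(246)), (369, np.uint8(86), np.uint8(250)), (375, np.uint8(86), np.uint8(250)), (381, np.uint8(11), np.uint8(178)), (387, np.uint8(13), np.uint8(182)), (393, np.uint8(14), np.uint8(166)), (399, np.uint8(16), np.uint8(176))]
col 323 [(80, np
[... 825 characters left out ...]
p.uint8(38), np.uint8(209)), (272, np.uint8(38), np.uint8(208)), (280, np.uint8(34), np.uint8(209)), (288, np.uint8(34), np.uint8(211)), (296, np.uint8(36), np.uint8(208)), (304, np.uint8(36), np.uint8(201)), (312, np.uint8(37), np.uint8(201)), (320, np.uint8(16), np.uint8(177)), (328, np.uint8(9), np.uint8(174)), (336, np.uint8(9), np.uint8(174)), (344, np.uint8(9), np.uint8(178)), (352, np.uint8(7), np.uint8(172)), (360, np.uint8(9), np.uint8(172)), (368, np.uint8(8), np.uint8(160)), (376, np.uint8(9), np.uint8(173)), (384, np.uint8(6), np.uint8(165)), (392, np.uint8(8), np.uint8(165)), (400, np.uint8(8), np.uint8(201)), (408, np.uint8(5), np.uint8(205)), (416, np.uint8(4), np.uint8(199))]
```

View pics/w11.png

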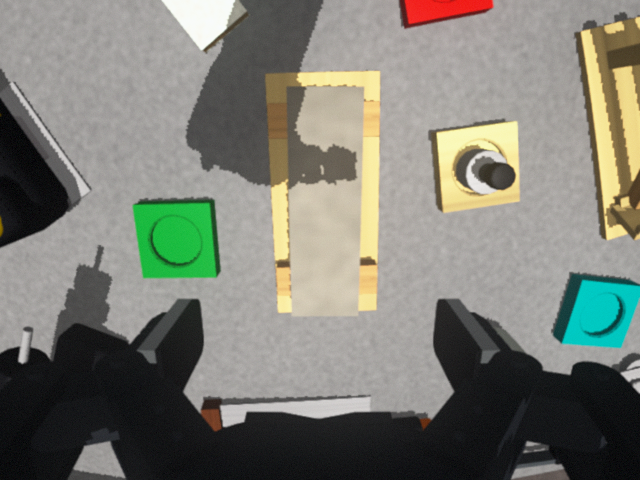

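The panel is alone on its bearers, with corners at (287,86), (364,87), (359,317) and (291,317). The small weight is upright in its recess.

Run:
```python
from h import *
np.set_printoptions(precision=4,suppress=True)
p=np.load("pics/w11.npy",allow_pickle=True).item()
P=plane([(287,86),(364,87),(359,317),(291,317)],p,.046);print(P,P.mean(0));e=P-np.roll(P,1,0);print(np.linalg.norm(e,axis=1),np.degrees(np.arctan2(e[:,1],e[:,0])))
c=P.mean(0);u=(P[2]+P[3]-P[0]-P[1]);u/=np.linalg.norm(u);g=c-.010*u
print(g,totool([g[0],g[1],.10]),totool([g[0],g[1],.021]))
```

```text
[[ 0.4051 -0.3441  0.046 ]
 [ 0.4162 -0.2777  0.046 ]
 [ 0.6349 -0.3104  0.046 ]
 [ 0.624  -0.3788  0.046 ]] [ 0.5201 -0.3277  0.046 ]
[0.2216 0.0673 0.2211 0.0693] [170.9789  80.4687  -8.5078 -99.0938]
[ 0.5102 -0.3262  0.046 ] [0.0032 0.0055 0.1656] [0.0032 0.0051 0.2446]
```

Request:
apply_moves(
  moves=[0.003,0.003,0.02,0,0.005,0.005,0.055,0,0.005,0.005,0.09,0,0.005,0.005,0.125,0,0.005,0.005,0.15,0,0.005,0.005,0.163,0,0.005,0.005,0.165,0,0.005,0.005,0.165,0],
)

```text
t: 26.1
position: [0.5084, -0.3251, 0.1]
ee_rot: [-0.236, -3.132, -0.011]
force: [-0.4, -0.3, -0.3]
width: 0.0854
```

Run:
```python
from h import *
np.set_printoptions(precision=4,suppress=True)
s=arm.sense();print(s["t"],s["position"],s["force"],totool([.508,-.3257,.021],s))
p=arm.camera_params("wrist");W=arm.get_image("wrist");cv2.imwrite("pics/w12b.png",W);np.save("pics/w12.npy",p)
h=cv2.cvtColor(W,cv2.COLOR_BGR2HSV)
for y in(200,260,300):
    r=h[y];g=np.where((r[:,1]>22)&(r[:,1]<58)&(r[:,0]<40))[0];g=g[(g>215)&(g<425)];print(y,g.min(),g.max(),plane([(g.min(),y),(g.max()+1,y)],p,.046),totool(plane([(g.min(),y),(g.max()+1,y)],p,.046),s)[:,1])
```

```text
26.1 [ 0.5084 -0.3251  0.1   ] [-0.426  -0.3008 -0.3256] [ 0.0002 -0.0012  0.079 ]
200 247 405 [[ 0.4704 -0.3548  0.046 ]
 [ 0.4827 -0.2747  0.046 ]] [-0.0354  0.0456]
260 227 403 [[ 0.5004 -0.3717  0.046 ]
 [ 0.5148 -0.2787  0.046 ]] [-0.0477  0.0464]
300 230 401 [[ 0.5233 -0.3751  0.046 ]
 [ 0.5378 -0.2819  0.046 ]] [-0.0476  0.0467]
```

Request:
apply_moves(
  moves=[0,-0.001,0.015,0,0,-0.001,0.035,0,0,-0.001,0.055,0,0,-0.001,0.07,0,0,-0.001,0.077,0,0,-0.001,0.079,0,0,-0.001,0.079,0],
)

```text
t: 26.73
position: [0.5099, -0.327, 0.0232]
ee_rot: [0.237, 3.129, 0.008]
force: [0.4, -0.8, 0.3]
width: 0.0851
```

Request:
apply_moves(
  moves=[0,0,0,0,0,0,0,0,0,0,0,0,0,0,0,0,0,0,0,0],
  grip=0,
  squeeze=25,
)

```text
t: 27.15
position: [0.5111, -0.3277, 0.0249]
ee_rot: [0.237, 3.127, 0.006]
force: [-0.8, 0.5, 5.6]
width: 0.0674
```

Request:
apply_moves(
  moves=[0,0,-0.003,0,0,0,-0.008,0,0,0,-0.018,0,0,0,-0.035,0,0,0,-0.06,0,0,0,-0.09,0,0,0,-0.12,0,0,0,-0.15,0,0,0,-0.175,0,0,0,-0.19,0,0,0,-0.195,0,0,0,-0.195,0],
)

```text
t: 28.15
position: [0.5103, -0.3287, 0.2218]
ee_rot: [0.237, 3.124, 0.004]
force: [0.2, 0.6, -1.9]
width: 0.0676
```

Run:
```python
from h import *
np.set_printoptions(precision=4,suppress=True)
s=arm.sense();print(s["t"],s["position"],s["force"],s["width"])
p=arm.camera_params("wrist");W=arm.get_image("wrist");cv2.imwrite("pics/w13.png",W)
tx=R.from_rotvec(s["ee_rot"]).as_matrix();print("tool yaw",np.degrees(np.arctan2(-tx[1,0],-tx[0,0])))
cv2.imwrite("pics/scene13.png",arm.get_image("scene"))
u=np.array([np.cos(np.radians(8.3)),np.sin(np.radians(8.3))]);seat=np.array([.4805,.0053])
# panel centre is .010(+-) ahead of TCP; 38 mm up-slope of seat
c=seat-u*(.038*np.cos(np.radians(35)));tcp=c-u*.010
print("tcp target",tcp,totool([*tcp,.23],s))
h=cv2.cvtColor(W,cv2.COLOR_BGR2HSV);print("col",[(y,*h[y,318]) for y in range(0,60,4)])
```

```text
28.15 [ 0.5103 -0.3287  0.2218] [ 0.2246  0.6462 -1.8781] 0.0675523520658613
tool yaw -8.664383661757817
tcp target [ 0.4398 -0.0006] [ 0.1191  0.3137 -0.0083]
col [(0, np.uint8(0), np.uint8(7), np.uint8(103)), (4, np.uint8(165), np.uint8(10), np.uint8(98)), (8, np.uint8(19), np.uint8(20), np.uint8(104)), (12, np.uint8(20), np.uint8(41), np.uint8(112)), (16, np.uint8(24), np.uint8(34), np.uint8(113)), (20, np.uint8(21), np.uint8(37), np.uint8(109)), (24, np.uint8(17), np.uint8(42), np.uint8(108)), (28, np.uint8(24), np.uint8(33), np.uint8(107)), (32, np.uint8(21), np.uint8(37), np.uint8(111)), (36, np.uint8(21), np.uint8(41), np.uint8(106)), (40, np.uint8(22), np.uint8(35), np.uint8(108)), (44, np.uint8(24), np.uint8(39), np.uint8(105)), (48, np.uint8(18), np.uint8(40), np.uint8(109)), (52, np.uint8(22), np.uint8(36), np.uint8(106)), (56, np.uint8(26), np.uint8(36), np.uint8(107))]
```

Request:
apply_moves(
  moves=[0.003,0.01,-0.003,0,0.013,0.035,-0.006,-2,0.025,0.065,-0.008,-4,0.037,0.097,-0.008,-6,0.049,0.129,-0.008,-8,0.061,0.161,-0.008,-10,0.073,0.193,-0.008,-12,0.085,0.225,-0.008,-14,0.097,0.255,-0.008,-16,0.108,0.283,-0.008,-17,0.116,0.303,-0.008,-17,0.119,0.312,-0.008,-17,0.119,0.314,-0.008,-17,0.119,0.314,-0.008,-17],
)

```text
t: 29.42
position: [0.4384, 0.0007, 0.2277]
ee_rot: [-0.23, 3.129, 0.005]
force: [0.2, -1.1, -0.8]
width: 0.0672
```

Run:
```python
from h import *
np.set_printoptions(precision=4,suppress=True)
s=arm.sense();print(s["t"],s["position"],s["force"],s["width"],s["qpos"])
p=arm.camera_params("wrist");W=arm.get_image("wrist");cv2.imwrite("pics/w14.png",W)
M=R.from_rotvec(s["ee_rot"]).as_matrix();print("tool yaw",np.degrees(np.arctan2(-M[1,0],-M[0,0])))
h=cv2.cvtColor(W,cv2.COLOR_BGR2HSV)
print("col",[(y,*h[y,318]) for y in range(0,30,3)])
for r in(7,9,11):print(r,totool(plane([(318,r)],p,s["position"][2]+.021),s))
print(totool([.4398,-.0006,.14],s))
```

```text
29.4167 [0.4384 0.0007 0.2277] [ 0.191  -1.106  -0.8342] 0.06722598972129698 [-0.2097  0.2377  0.1275  2.2393 -0.054   0.6628  1.6744]
tool yaw 8.412480242695297
col [(0, np.uint8(13), np.uint8(9), np.uint8(200)), (3, np.uint8(15), np.uint8(5), np.uint8(202)), (6, np.uint8(20), np.uint8(8), np.uint8(198)), (9, np.uint8(23), np.uint8(36), np.uint8(112)), (12, np.uint8(21), np.uint8(37), np.uint8(111)), (15, np.uint8(20), np.uint8(35), np.uint8(109)), (18, np.uint8(23), np.uint8(37), np.uint8(110)), (21, np.uint8(18), np.uint8(31), np.uint8(107)), (24, np.uint8(26), np.uint8(34), np.uint8(106)), (27, np.uint8(22), np.uint8(36), np.uint8(107))]
7 [[ 0.1021  0.0007 -0.0215]]
9 [[ 0.1016  0.0007 -0.0215]]
11 [[ 0.1011  0.0007 -0.0215]]
[-0.0008 -0.0018  0.0877]
```

Request:
apply_moves(
  moves=[-0.003,-0.001,0.01,0,-0.007,-0.002,0.03,0,-0.01,-0.002,0.05,0,-0.01,-0.002,0.067,0,-0.01,-0.002,0.077,0,-0.01,-0.002,0.082,0,-0.01,-0.002,0.085,0,-0.01,-0.002,0.088,0,-0.01,-0.002,0.091,0,-0.01,-0.002,0.094,0,-0.01,-0.002,0.097,0,-0.01,-0.002,0.1,0],
)

```text
t: 30.47
position: [0.4519, -0.0008, 0.1287]
ee_rot: [-0.227, 3.123, 0.004]
force: [3.1, -1.5, 4.9]
width: 0.0675
```

Run:
```python
from h import *
np.set_printoptions(precision=4,suppress=True)
s=arm.sense();print(s["t"],s["position"],s["force"],s["ft_torque"],s["width"])
p=arm.camera_params("wrist");W=arm.get_image("wrist");cv2.imwrite("pics/w15.png",W);h=cv2.cvtColor(W,cv2.COLOR_BGR2HSV)
print([(y,*h[y,318,1:]) for y in range(0,80,5)])
```

```text
30.4667 [ 0.4519 -0.0008  0.1287] [ 3.1214 -1.533   4.8543] [-0.4499 -0.3323  0.0133] 0.06745297608720979
[(0, np.uint8(40), np.uint8(109)), (5, np.uint8(37), np.uint8(103)), (10, np.uint8(42), np.uint8(103)), (15, np.uint8(38), np.uint8(102)), (20, np.uint8(30), np.uint8(102)), (25, np.uint8(36), np.uint8(106)), (30, np.uint8(37), np.uint8(103)), (35, np.uint8(37), np.uint8(104)), (40, np.uint8(38), np.uint8(102)), (45, np.uint8(43), np.uint8(102)), (50, np.uint8(36), np.uint8(105)), (55, np.uint8(39), np.uint8(104)), (60, np.uint8(40), np.uint8(102)), (65, np.uint8(37), np.uint8(103)), (70, np.uint8(39), np.uint8(105)), (75, np.uint8(37), np.uint8(104))]
```

Contact at about 6 N and the panel is pivoting: its near end rose out of the frame. Continuing slowly.

Request:
apply_moves(
  moves=[0.001,0.001,0.0025,0,0.001,0.001,0.005,0,0.001,0.001,0.0075,0,0.001,0.001,0.01,0,0.001,0.001,0.0125,0,0.001,0.001,0.015,0,0.001,0.001,0.017,0,0.001,0.001,0.019,0],
)

```text
t: 31.18
position: [0.4501, 0.0003, 0.1089]
ee_rot: [-0.227, 3.125, 0.004]
force: [2.1, -1.4, 5.5]
width: 0.0673
```

Run:
```python
from h import *
np.set_printoptions(precision=4,suppress=True)
s=arm.sense();print(s["t"],s["position"],s["force"],s["ft_torque"],s["width"])
S=arm.get_image("scene");W=arm.get_image("wrist");cv2.imwrite("pics/scene16.png",S);cv2.imwrite("pics/w16.png",W)
cv2.imwrite("pics/w16c.png",np.hstack([cv2.resize(S[150:290,240:380],(480,480),interpolation=cv2.INTER_CUBIC),W[:,160:480]]))
```

```text
31.1833 [0.4501 0.0003 0.1089] [ 2.0719 -1.4446  5.5433] [-0.4129 -0.0452  0.1228] 0.06729582712568892
```

View pics/w16c.png

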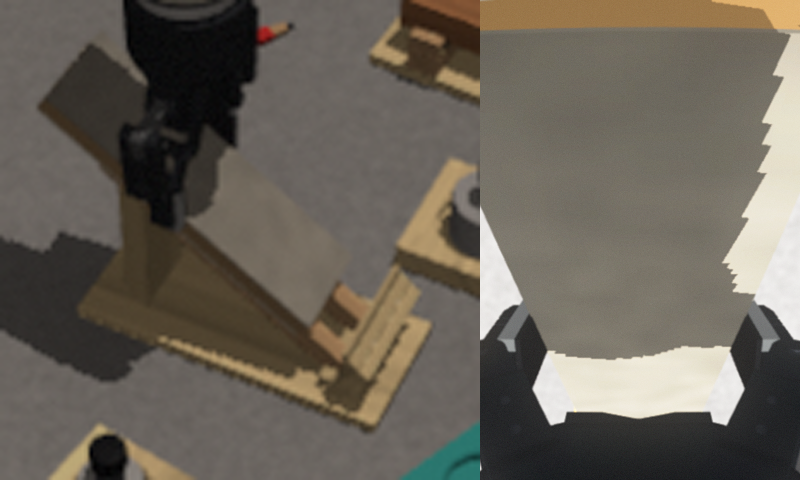

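Scene crop: the panel lies nearly parallel to the rails with its nose just above the groove, grey face up. Now I'll slide it down-slope.

Request:
apply_moves(
  moves=[0,0,0.0015,0,0,0,0.003,0,-0.0016,0.0003,0.0041,0,-0.0033,0.0005,0.0053,0,-0.005,0.0006,0.0065,0,-0.0066,0.0006,0.0076,0,-0.0082,0.0006,0.0087,0,-0.0098,0.0006,0.0099,0,-0.0115,0.0006,0.011,0,-0.0131,0.0006,0.0122,0,-0.0147,0.0006,0.0133,0,-0.0164,0.0006,0.0145,0,-0.018,0.0006,0.0156,0],
)

```text
t: 32.37
position: [0.4695, 0.0048, 0.0946]
ee_rot: [-0.227, 3.122, 0.006]
force: [1.9, 0.8, 17.7]
width: 0.0672
```

Run:
```python
from h import *
np.set_printoptions(precision=4,suppress=True)
s=arm.sense();print(s["t"],s["position"],s["force"],s["ft_torque"],s["width"],totool([.474,.0044,.0886],s))
```

```text
32.3667 [0.4695 0.0048 0.0946] [ 1.8601  0.7873 17.6792] [-0.115  -0.0204  0.1033] 0.06720190724314441 [-0.0043 -0.0011  0.006 ]
```

Request:
apply_moves(
  moves=[0,0,-0.001,0,-0.0012,0,-0.0002,0,-0.0025,0,0.0007,0,-0.0037,0,0.0016,0,-0.0049,0,0.0024,0,-0.0049,0,0.0024,0],
)

```text
t: 32.87
position: [0.4733, 0.0064, 0.0918]
ee_rot: [-0.228, 3.124, 0.008]
force: [0.6, 0.4, 3.9]
width: 0.0673
```

Request:
apply_moves(
  moves=[-0.0012,-0.0005,0.001,0,-0.0025,-0.001,0.002,0,-0.0037,-0.001,0.0028,0,-0.0049,-0.001,0.0036,0,-0.0049,-0.001,0.0036,0],
)

```text
t: 33.28
position: [0.4783, 0.0067, 0.0883]
ee_rot: [-0.229, 3.124, 0.009]
force: [2.1, 0.9, 6.4]
width: 0.0673
```

Request:
apply_moves(
  moves=[-0.0012,-0.0005,0.001,0,-0.0025,-0.001,0.0018,0,-0.0037,-0.001,0.0026,0,-0.0049,-0.001,0.0034,0,-0.0049,-0.001,0.0034,0],
)

```text
t: 33.7
position: [0.4819, 0.0069, 0.0857]
ee_rot: [-0.23, 3.127, 0.01]
force: [-2.3, 0.3, 18.1]
width: 0.0673
```

Request:
apply_moves(
  moves=[0,0,-0.001,0,-0.001,0,-0.001,0,-0.002,0,-0.0005,0,-0.003,0,0,0,-0.003,0,0,0],
)

```text
t: 34.12
position: [0.4818, 0.0075, 0.0857]
ee_rot: [0.23, -3.133, -0.011]
force: [-3.9, 0.9, 14.7]
width: 0.0675
```

Run:
```python
from h import *
np.set_printoptions(precision=4,suppress=True)
s=arm.sense();print(s["t"],s["position"],s["force"],s["width"])
W=arm.get_image("wrist");S=arm.get_image("scene");cv2.imwrite("pics/w17.png",W);cv2.imwrite("pics/scene17.png",S)
```

```text
34.1167 [0.4818 0.0075 0.0857] [-3.8592  0.8735 14.6735] 0.06748988922180572
```

Request:
apply_moves(
  moves=[0,0,0,0,0,0,0,0,0,0,0,0,0,0,0,0,0,0,0,0,0,0,0,0,0,0,-0.01,0,0,0,-0.03,0,0,0,-0.06,0,0,0,-0.1,0,0,0,-0.14,0,0,0,-0.18,0,0,0,-0.2,0,0,0,-0.2,0],
  grip=1,
)

```text
t: 35.38
position: [0.4851, 0.0061, 0.2917]
ee_rot: [-0.229, 3.121, 0.012]
force: [-0.1, -0.6, -1.1]
width: 0.0858
```

Run:
```python
from h import *
np.set_printoptions(precision=4,suppress=True)
s=arm.sense();print(s["t"],s["position"],s["force"],s["width"])
p=arm.camera_params("wrist");np.save("pics/w18.npy",p);W=arm.get_image("wrist");S=arm.get_image("scene");T=arm.get_image("top")
for n,i in(("w18",W),("scene18",S),("top18",T)):cv2.imwrite(f"pics/{n}.png",i)
a=cv2.resize(S[165:285,250:370],(420,420),interpolation=cv2.INTER_CUBIC)
b=W[0:420,130:510]
def grid(im,x0,y0,f,st):
    for x in range(0,im.shape[1],int(st*f)): cv2.putText(im,str(x0+round(x/f)),(x,8),0,.3,(0,0,255))
    for y in range(int(st*f),im.shape[0],int(st*f)): cv2.putText(im,str(y0+round(y/f)),(0,y+3),0,.3,(0,0,255))
grid(a,250,165,3.5,10);b=b.copy();grid(b,130,0,1,40)
cv2.imwrite("pics/f18.png",np.hstack([a,b]))
```

```text
35.3833 [0.4851 0.0061 0.2917] [-0.0799 -0.6292 -1.0992] 0.08583142309640343
```

View pics/f18.png

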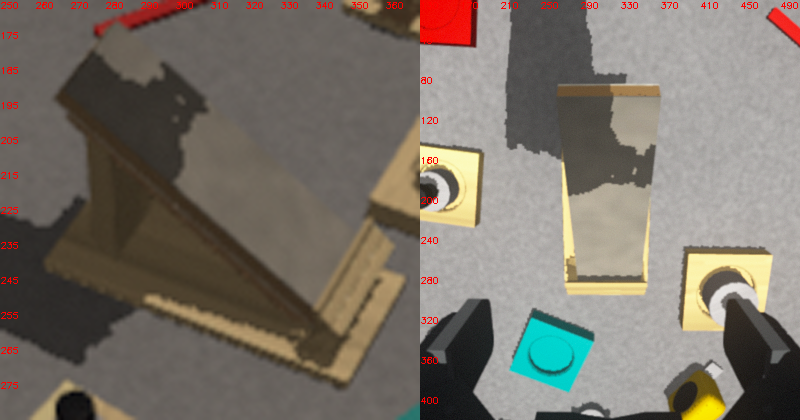

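Last view: the panel lies on the rails grey side up, with its low end in the groove. Its upper-edge corners are at wrist (268,97), (370,97) and scene (266,192), (278,174). I'll check numerically how deep it sits.

Run:
```python
from h import *
np.set_printoptions(precision=4,suppress=True)
p=np.load("pics/w18.npy",allow_pickle=True).item();ps,pt=arm.camera_params("scene"),arm.camera_params("top")
W=cv2.imread("pics/w18.png");h=cv2.cvtColor(W,cv2.COLOR_BGR2HSV)
for x in(290,318,345):print(x,[(y,*map(int,h[y,x])) for y in list(range(80,104,3))+list(range(262,300,3))])
print([(x,*map(int,h[110,x])) for x in list(range(260,276,2))+list(range(364,378,2))])
U=[]
for a,b in(((268,97),(266.3,192)),((370,97),(277.7,174))):
    X,r=tri([(a,p),(b,ps)]);print(X,r);U.append(X)
m=np.mean(U,0);th=np.radians(8.3);u=np.array([np.cos(th),np.sin(th)])
print("upper mid",m,"fwd rel seat",(m[:2]-[.4805,.0053])@u,"expect -.0855, z .1667; lateral",(m[:2]-[.4805,.0053])@[-u[1],u[0]],"yaw",np.degrees(np.arctan2(*(U[1]-U[0])[[1,0]]))-90)
print(totool([.4805-.16*u[0],.0053-.16*u[1],.25]))
```

```text
290 [(80, 0, 10, 75), (83, 18, 14, 92), (86, 17, 110, 109), (89, 16, 127, 104), (92, 16, 130, 108), (95, 16, 114, 101), (98, 20, 31, 74), (101, 26, 52, 69), (262, 20, 39, 181), (265, 20, 36, 186), (268, 20, 41, 191), (271, 18, 39, 184), (274, 19, 40, 179), (277, 17, 43, 96), (280, 18, 61, 92), (283, 22, 103, 241), (286, 24, 94, 243), (289, 21, 105, 230), (292, 24, 104, 237), (295, 21, 23, 178), (298, 15, 6, 170)]
318 [(80, 15, 6, 82), (83, 20, 16, 98), (86, 17, 120, 106), (89, 14, 125, 106), (92, 15, 115, 113), (95, 16, 105, 102), (98, 13, 28, 81), (101, 25, 36, 79), (262, 18, 41, 188), (265, 19, 37, 187), (268, 20, 39, 185), (271, 23, 36, 178), (274, 18, 34, 171), (277, 20, 34, 89), (280, 18, 73, 105), (283, 22, 111, 240), (286, 25, 100, 243), (289, 23, 107, 232), (292, 24, 100, 238), (295, 19, 36, 197), (298, 10, 9, 176)]
345 [(80, 15, 9, 169), (83, 24, 14, 186), (86, 17, 112, 171), (89, 17, 130, 165), (92, 17, 131, 162), (95, 16, 107, 150), (98, 21, 31, 155), (101, 23, 33, 154), (262, 21, 37, 186), (265, 21, 36, 191), (268, 19, 39, 191), (271, 19, 35, 184), (274, 23, 34, 180), (277, 18, 40, 96), (280, 21, 77, 106), (283, 23, 108, 241), (286, 25, 99, 245), (289, 23, 107, 232), (292, 24, 105, 239), (295, 17, 35, 189), (298, 17, 10, 175)]
[(260, 60, 3, 75), (262, 0, 7, 76), (264, 160, 10, 76), (266, 0, 7, 76), (268, 17, 31, 75), (270, 18, 35, 72), (272, 15, 40, 76), (274, 19, 28, 74), (364, 24, 38, 161), (366, 19, 37, 167), (368, 22, 42, 162), (370, 17, 14, 167), (372, 10, 9, 167), (374, 0, 6, 171), (376, 13, 10, 175)]
[ 0.4037 -0.0379  0.1602] 0.0005241043515895667
[0.3903 0.0268 0.1556] 0.004711045875758682
upper mid [ 0.397  -0.0056  0.1579] fwd rel seat -0.08414719710451882 expect -.0855, z .1667; lateral 0.0012972081941484055 yaw 11.692002001859748
[ 0.1607 -0.0006  0.0357]
```

Run:
```python
from h import *
np.set_printoptions(precision=4,suppress=True)
p=np.load("pics/w18.npy",allow_pickle=True).item();th=np.radians(8.4);a=np.radians(35)
f=np.array([np.cos(th),np.sin(th),0]);z=np.array([0,0,1]);sl=f*np.cos(a)-z*np.sin(a);n=f*np.sin(a)+z*np.cos(a)
def hit(px,c,off):
    o,d=ray(px,p);return (o+d*(((c+off*n-o)@n)/(d@n))[:,None]-c)@sl
for nm,c in(("tcp",np.array([.4818,.0065,.0987])),("seat est",np.array([.4805,.0053,.097]))):
  for k in(-.002,0,.002):
    hi=hit([(318,97)],c,.008+k)[0];end=hit([(318,276)],c,.008+k)[0];wall=hit([(318,281.5)],c,.014+k)[0];print(nm,k,"upper",hi,"visible len",end-hi,"wall-mouth minus upper",wall-hi,"(seated 0.210 if mouth at wall top)")
c=np.array([.4818,.0065,.0987])
hi=hit([(318,97)],c,.008)[0];print("panel centre along slope at",c+sl*(hi+.11))
T=cv2.imread("pics/top18.png");T0=cv2.imread("pics/top0.png")
for nm,(x,y) in(("glue",(368,152)),("tape",(231,152))):
    q=lambda I:I[y-25:y+25,x-25:x+25].astype(int);print(nm,np.abs(q(T)-q(T0)).mean())
```

```text
tcp -0.002 upper -0.10540320427303966 visible len 0.21387091100058064 wall-mouth minus upper 0.21534730633540222 (seated 0.210 if mouth at wall top)
tcp 0 upper -0.10663872937188186 visible len 0.21201241602280652 wall-mouth minus upper 0.21339282012050376 (seated 0.210 if mouth at wall top)
tcp 0.002 upper -0.10787425447072399 visible len 0.21015392104503225 wall-mouth minus upper 0.2114383339056051 (seated 0.210 if mouth at wall top)
seat est -0.002 upper -0.10380313554597459 visible len 0.21594383588017652 wall-mouth minus upper 0.21752729775326604 (seated 0.210 if mouth at wall top)
seat est 0 upper -0.1050386606448168 visible len 0.21408534090240233 wall-mouth minus upper 0.21557281153836744 (seated 0.210 if mouth at wall top)
seat est 0.002 upper -0.10627418574365896 visible len 0.21222684592462815 wall-mouth minus upper 0.21361832532346878 (seated 0.210 if mouth at wall top)
panel centre along slope at [0.4845 0.0069 0.0968]
glue 17.536533333333335
tape 15.349333333333334
```

Run:
```python
from h import *
np.set_printoptions(precision=4,suppress=True)
for nm in("scene0","scene18","top0","top10"):
    I=cv2.imread(f"pics/{nm}.png");h=cv2.cvtColor(I,cv2.COLOR_BGR2HSV)
    y=(h[...,0]>20)&(h[...,0]<32)&(h[...,1]>190)&(h[...,2]>90);o=(h[...,0]>4)&(h[...,0]<14)&(h[...,1]>190)&(h[...,2]>150)
    g,t=((368,310),(437,242)) if nm[0]=="s" else ((369,141),(231,150))
    print(nm,"cap",blob(o,g,8)[0][0],"tape",blob(y,t,8)[0][0])
s=arm.sense();print(s["position"],totool([.4818,.0068,.13],s),totool([.4818,.0068,.0865],s))
```

```text
Traceback (most recent call last):
  File "h.py", line 23, in blob
    if near is not None: i=[min(i,key=lambda k:np.linalg.norm(c[k]-near))]
                            ~~~^^^^^^^^^^^^^^^^^^^^^^^^^^^^^^^^^^^^^^^^^^
ValueError: min() iterable argument is empty
```

Run:
```python
from h import *
np.set_printoptions(precision=4,suppress=True)
for nm in("scene0","scene18","top0","top10"):
    I=cv2.imread(f"pics/{nm}.png");h=cv2.cvtColor(I,cv2.COLOR_BGR2HSV)
    y=(h[...,0]>18)&(h[...,0]<34)&(h[...,1]>150)&(h[...,2]>70);o=(h[...,0]<16)&(h[...,1]>170)&(h[...,2]>120)
    g,t=((368,310),(437,242)) if nm[0]=="s" else ((369,141),(231,150))
    print(nm,"cap",blob(o,g,8)[0][0],"tape",blob(y,t,8)[0][0])
s=arm.sense();print(s["position"],totool([.4818,.0068,.13],s),totool([.4818,.0068,.0865],s))
```

```text
scene0 cap [367.2545 308.3545] tape [440.3529 238.3906]
scene18 cap [367.2545 308.3545] tape [440.22   239.1689]
top0 cap [404.     112.5143] tape [229.5652 151.234 ]
top10 cap [403.8214 113.3571] tape [229.7347 151.2184]
[0.4811 0.0061 0.2857] [-0.0008 -0.0005  0.1557] [-0.0008 -0.0008  0.1992]
```

Glue and tape haven't moved. I'll re-grip the panel once more and push along the slope, to be sure it is on the groove's floor.

Request:
apply_moves(
  moves=[-0.0008,-0.0006,0.02,0,-0.0008,-0.0006,0.055,0,-0.0008,-0.0006,0.09,0,-0.0008,-0.0006,0.125,0,-0.0008,-0.0006,0.155,0,-0.0008,-0.0006,0.178,0,-0.0008,-0.0006,0.192,0,-0.0008,-0.0006,0.198,0,-0.0008,-0.0006,0.199,0,-0.0008,-0.0006,0.199,0],
)

```text
t: 36.37
position: [0.4811, 0.0069, 0.0861]
ee_rot: [0.23, -3.131, -0.011]
force: [0.6, -0.7, -0.2]
width: 0.0855
```

Request:
apply_moves(
  moves=[0,0,0,0,0,0,0,0,0,0,0,0,0,0,0,0,0,0,0,0,0,0,0,0],
  grip=0,
  squeeze=35,
)

```text
t: 36.87
position: [0.4815, 0.007, 0.087]
ee_rot: [0.23, -3.132, -0.011]
force: [-1.3, -0.6, 8.0]
width: 0.0672
```

Request:
apply_moves(
  moves=[-0.0008,0,0,0,-0.0016,0,0.0005,0,-0.0025,0,0.001,0,-0.0033,0,0.0015,0,-0.0041,0,0.002,0,-0.0049,0,0.0025,0,-0.0049,0,0.0025,0],
)

```text
t: 37.45
position: [0.4815, 0.0071, 0.0868]
ee_rot: [0.23, -3.123, -0.013]
force: [-13.0, -1.6, 35.1]
width: 0.0671
```

It didn't move under about 31 N along the slope, so it is hard against the groove floor. Releasing and backing off.

Request:
apply_moves(
  moves=[0,0,0,0,0,0,0,0,0,0,0,0,0,0,0,0,0,0,0,0,0,0,0,0,0,0,-0.01,0,0,0,-0.03,0,0,0,-0.06,0,0,0,-0.1,0,0,0,-0.14,0,0,0,-0.18,0,0,0,-0.2,0,0,0,-0.2,0],
  grip=1,
)

```text
t: 38.62
position: [0.487, 0.0056, 0.2925]
ee_rot: [-0.23, 3.131, 0.014]
force: [1.2, -0.2, -0.5]
width: 0.0854
```

Run:
```python
from h import *
s=arm.sense();print(s["t"],s["position"],s["force"],s["width"])
W=arm.get_image("wrist");S=arm.get_image("scene");a=cv2.imread("pics/scene18.png");d=np.abs(S.astype(int)-a)
print("scene diff rest",d[165:285,250:370].mean(),"all",d.mean())
g=cv2.cvtColor(W,cv2.COLOR_BGR2HSV);print([(y,int(g[y,318,1])) for y in list(range(80,104,3))+list(range(270,298,3))])
print(arm.sense()["position"])
for n,m in(("cradle",(slice(140,200),slice(340,450))),("docks",(slice(190,330),slice(240,410)))):print(n,d[m].mean())
```

```text
38.6167 [0.48703376 0.00562042 0.29253725] [ 1.1814014  -0.21913379 -0.50268473] 0.08539768411346021
scene diff rest 1.1501388888888888 all 0.9870713975694444
[(80, 6), (83, 19), (86, 128), (89, 122), (92, 123), (95, 74), (98, 31), (101, 36), (270, 35), (273, 39), (276, 37), (279, 44), (282, 106), (285, 95), (288, 107), (291, 105), (294, 99), (297, 7)]
[0.48379512 0.0056483  0.28792753]
cradle 0.7117676767676767
docks 0.9385714285714286
```

```bash
python3 -c "
from plant import arm
print(arm.sign_off())"
```

```text
the job is handed in; nothing more can be done
None
```

The stack is taken apart in the order asked, and I handed it in at about 39 s of the 112 s. No verdict came back.

- **Weights:** I set the large weight and then the small one upright in the plain plywood recesses that fit them. Pictures showed both centred, and I left the green, red and turquoise look-alikes alone.
- **Caul:** It lies along its cradle between the lips. My last measurement put its centre about 2 mm from the seat.
- **Panel:** It lies on both rails of the rest, grey face up, with its lower end in the groove. I gripped it again and pushed about 31 N down the slope. It did not move, so I take it to be on the groove floor.
- **After the last release:** The final scene picture was unchanged. The glue cap and tape measure were within about 1 px of where they started.

**Checks that disagreed:**
- The camera estimate of how deep the panel sits in the groove was uncertain by several millimetres. One length check read 1–7 mm short of full depth, so I rely on the push test.
- The panel's upper edge measured 6–9 mm lower than expected. The knob heights also measured 4–5 mm low, so I put most of this down to calibration.
- An early brightness comparison around the glue and tape showed a difference. I did not trace its cause, and relied on their measured positions instead.

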